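# Set up the tasting warmer

## Task

Put together the small tasting warmer for melted cheese on its round wooden base, from the bottom up: first stand the burner in the collar in the middle of the steel saucer, then set the black stand over it into the saucer, then the small pot on the stand with its foot down in the ring, and last the lid that fits on the pot. Every part must sit upright and fully home; put each down without dropping it or tipping it over, and leave the large lid and the yellow-capped jar where they are.

Things in the scene. Friction and masses are not known exactly. Their poses are not given: they have to be found in the camera images.
- warmer_base: the base, the target, fixed to the counter: a round beech board, 110 mm across, 12 mm thick, with a steel saucer on it. Origin at the centre of its underside, z up. The saucer's floor is 14 mm above the origin; its rim stands 6 mm over that floor, 80 mm across outside, about 68 mm inside. A concentric collar on the floor, 44 mm inside, 49 mm outside, 4 mm high, locates the burner
- saucer (a point): centre of the saucer's inner floor (14 mm above the counter); the burner, the stand's foot ring and all above are centred on it
- burner: the gel burner: a plain closed aluminium can with a dark disc on top, 38 mm across, 39 mm high, about 0.1 kg. Origin at the centre of its underside. Stands in the saucer's collar with its underside on the saucer floor
- stand: the stand: black steel, open, round; 66 mm across, 68 mm high. A foot ring (5 mm high, 55 mm inside), four upright legs and a top ring (10 mm high, 53 mm inside); it passes over the burner. Origin at the centre of its underside. Stands on the saucer floor, inside the rim and round the collar. Can be gripped across its top ring
- pot: the small pot: white ceramic, round, open at the top, 62 mm across, 52 mm high, mouth 53 mm, no handle. Origin at the centre of its underside. Its foot, 48 mm across and 6 mm high, drops into the stand's top ring so that the shoulder lies on the ring (the pot's origin is then 62 mm above the stand's). Can be gripped across its body
- lid: the lid of the small pot: white ceramic, 62 mm across, 33 mm high, lying knob up. Origin at the centre of its underside. Its plug, 49 mm across and 6 mm high, enters the pot's mouth so that the edge lies on the rim (its origin is then 46 mm above the pot's); the round knob on top is 20 mm across, widest 22 to 28 mm above the origin
- large_lid: a larger lid of the same white ceramic, 94 mm across, 33 mm high, knob 24 mm across; it belongs to the larger pot with a stick handle that stands at the back left, and is not wanted: leave it. Origin at the centre of its underside
- jar_yellow: a bystander: glass jar with a yellow cap, 66 mm across, 90 mm high, at the back right. Origin at the centre of its underside

How it is judged (in metres and radians):
On the way, in this order (a step that is already met when the one before it is completed fails the run):
1. the burner stands in the collar of the saucer (horizontal distance between burner and saucer below 0.0045 m and z of burner in the frame of saucer between -0.003 and 0.003 m and angle between burner's own z axis and vertical below 0.06 rad and contact force between the fingers and burner below 0.05 N), for 0.2 s.
2. the stand is over the burner, down in the saucer (horizontal distance between each of burner, stand and saucer below 0.0045 m and z of burner in the frame of saucer between -0.003 and 0.003 m and angle between each of burner, stand's own z axis and vertical below 0.06 rad and z of stand in the frame of saucer between -0.003 and 0.003 m and contact force between the fingers and stand below 0.05 N), for 0.2 s.
3. the small pot is on the stand, its foot in the ring (horizontal distance between each of burner, stand and saucer below 0.0045 m and z of burner in the frame of saucer between -0.003 and 0.003 m and angle between each of burner, stand, pot's own z axis and vertical below 0.06 rad and z of stand in the frame of saucer between -0.003 and 0.003 m and horizontal distance between pot and stand below 0.005 m and z of pot in the frame of saucer between 0.059 and 0.065 m and contact force between the fingers and pot below 0.05 N), for 0.2 s.
4. the fitting lid is on the pot (horizontal distance between each of burner, stand and saucer below 0.0045 m and z of burner in the frame of saucer between -0.003 and 0.003 m and angle between each of burner, stand, pot, lid's own z axis and vertical below 0.06 rad and z of stand in the frame of saucer between -0.003 and 0.003 m and horizontal distance between pot and stand below 0.005 m and z of pot in the frame of saucer between 0.059 and 0.065 m and horizontal distance between lid and pot below 0.005 m and z of lid in the frame of saucer between 0.105 and 0.111 m and contact force between the fingers and lid below 0.05 N), for 0.2 s.
At the end, for the whole second after the job is handed in: burner and stand on the saucer floor within 4.5 mm of its centre, pot shoulder on the stand's ring within 5 mm of its axis, small lid on the pot's rim within 5 mm of its axis; heights within 3 mm of fully home, upright within 0.06 rad, released and at rest (horizontal distance between each of burner, stand and saucer below 0.0045 m and z of burner in the frame of saucer between -0.003 and 0.003 m and angle between each of burner, stand, pot, lid's own z axis and vertical below 0.06 rad and z of stand in the frame of saucer between -0.003 and 0.003 m and horizontal distance between pot and stand below 0.005 m and z of pot in the frame of saucer between 0.059 and 0.065 m and horizontal distance between lid and pot below 0.005 m and z of lid in the frame of saucer between 0.105 and 0.111 m and linear speed of each of burner, stand, pot, lid below 0.02 m/s); the robot touches nothing.
It fails at once if a part is dropped: it falls faster than 0.5 m/s while out of the fingers ((linear speed of burner above 0.5 m/s and contact force between the fingers and burner below 0.05 N) or (linear speed of stand above 0.5 m/s and contact force between the fingers and stand below 0.05 N) or (linear speed of pot above 0.5 m/s and contact force between the fingers and pot below 0.05 N) or (linear speed of lid above 0.5 m/s and contact force between the fingers and lid below 0.05 N)).
It fails at once if a part is tipped over (more than 0.7 rad) (angle between any of burner, stand, pot, lid's own z axis and vertical above 0.7 rad).
It fails at once if the large lid or the yellow-capped jar is moved by more than 20 mm (distance of any of large_lid, jar_yellow from where it was at the start of the episode above 0.02 m).
It also fails if it takes over 109 s, if anything falls off the work surface, if the arm or the gripper's body presses on something with over 40 N, if the wrist force passes 120 N, or if a joint passes its speed limit or range.

## Robot

A 7-joint arm with a two-finger parallel gripper is mounted at the origin on a cart in front of the work surface, level with it; the furniture and walls round the work are solid. World frame = base frame: x ahead of the robot, y to its left, z up, the work surface at z = 0. Lengths are in m, angles in degrees, forces in N, time in s.
With the tool pointing down it reaches from about 0.425 to 0.875 m from the base axis. Payload 4.7 kg.
Tool frame: the origin (TCP) lies midway between the tips of the shut fingers; the grasp point (between the pads) lies 19 mm behind it; z points along the fingers, y is the line along which they close (so a half turn about z gives the same grasp; the last joint's range is limited). The gripper opens to 87 mm and grips with 3 to 60 N. Pads are 19 mm wide; open, the fingers measure 117 mm over their backs; the gripper's body (75 mm by 190 mm) begins 51 mm behind the grasp point.
Start: joints at [77.756, 18.392, -4.016, 83.108, 1.295, 78.541, -3.26], TCP at [0.147, -0.633, 0.223] pointing down, gripper open.
Joint ranges: [-163.93, 163.93], [-17.29, 119.83], [-79.2, 71.16], [3.27, 140.29], [-89.18, 269.18], [5.43, 117.66], [-154.24, 154.24]. Speed limits (degrees/s): [147.25, 147.25, 180, 180, 180, 180, 180].

## Interface

Orientations are given as [roll, pitch, yaw] about the fixed x, y, z axes, in that order (R = Rz(yaw) Ry(pitch) Rx(roll)).
In Python, from cell import env gives the robot as it stands. The module is installed in compiled form; this text tells all that it offers.
- The arm moves only by the tool step_arm, never from a script. Its argument "rows" is a list of rows, each an object with "angular": the turn, a rotation vector about the tool's x, y, z in units of pi rad (1.0 is pi rad), a list of three; "slide": the shift along the tool's x, y, z in units of 500 mm (1.0 is 500 mm), a list of three; "jaw": the opening, from 0 (shut) to 1 (fully open). A call has 1 to 10 rows; each row shifts and turns the commanded pose from where the row before left it, along the tool's axes as they then stand; what a row does not reach is not made up. A row lasts 1/8 s, in which the tool goes at most 62.5 mm and 10.7 degrees, less where a joint would pass 70% of its speed; a pose out of reach is approached as far as the arm can. A call with a number of a shift or a turn outside -1 to 1 is refused whole. A call with a gripper value outside its range is refused whole. The fingers move at their own pace and stop on an object; "newtons" is the grip in N (left out, the last holds). Time passes only in rows, so rows that do not move let the fingers close. It gives the time, the measured TCP pose, the force, the opening and the grip force at its end, in the units of the state.
- env.get_obs(): the state, without advancing time (a new reading comes with each control period).
- env.read_camera(name): name is "scene" or "top" or "wrist"; returns the picture (400x640x3 uint8, red, green, blue); there is no depth.
- env.camera_info(name): a dict with "fx", "fy", "cx", "cy" (pixels), "R" (3x3) and "t" (3): a world point X has camera coordinates R X + t. Camera axes: x right, y down, z forward; pixel columns grow to the right and rows downward; lengths in m; the calibration is good to about 2 mm. The wrist camera is an equidistant fisheye: a pixel r from the principal point sees the ray r / f radians off the axis. A picture is of the moment at which its call begins: read the wrist's pose just before it. camera_info takes no time and is no camera call; for the wrist camera it gives the pose at the moment of the call.
- env.sign_off(): hands the job in; it is judged then, once.
The state is a dict: "time_s": time; "qpos": joint angles; "joint_velocities": joint speeds; "effort": joint torques, N m; "tool_pos": TCP position; "tool_rot": TCP orientation; "force": force on the tool from outside, world axes, zero at the start; "wrist_torque": the same for the moment, N m; "grip_width": finger opening in m; "grasp_force": force on a finger pad.
Only numpy, scipy, OpenCV 4.12 (cv2) and the standard library are available. Lean on these libraries where they do the work, as an engineer would, in place of code of your own. Each camera call takes 0.05 s, during which the arm holds its last target. There are 200 camera calls.

## Working session

There is one attempt and no reset: what is moved stays moved. The work goes in short steps, Python scripts to look and compute and a tool call to move; the robot and the scene stay as the last step left them, time stands still between calls to the robot, and variables do not carry over. Pictures are saved under pics/ and viewed, at most 15 in all, crops included, and the job is handed in when it is done.

Besides the shell and the picture viewer there is one more tool, called after "Emit:" as name(argument=value, ...) on one line, values as JSON. step_arm: Moves the arm, as the interface text tells. Shifts and turns lie within -1 to 1; 1 stands for 500 mm of shift or pi rad of turn. Its arguments: {"type":"object","properties":{"rows":{"type":"array"},"newtons":{"type":"number"}},"required":["rows"]}

```bash
mkdir -p pics; python3 - <<'E'
from cell import env
import cv2
o=env.get_obs()
for k,v in o.items(): print(k,v)
for n in("scene","top"):
    im=env.read_camera(n); cv2.imwrite(f"pics/{n}0.png",im[...,::-1]); print(n,env.camera_info(n))
print(env.camera_info("wrist"))
E
```

```text
time_s 0.0
qpos [77.75571138 18.43914217 -4.01681719 83.17549552  1.29511748 78.54156407
 -3.26211611]
joint_velocities [ 0.03694135 -0.01434416  0.02945314 -0.00831684  0.02155523  0.01059918
 -0.04633166]
effort [-1.03462600e-03 -4.91289318e+01 -4.04264303e-01 -3.12529850e+01
 -6.37701130e-02  4.36935062e-02  1.88181325e-04]
tool_pos [ 0.14662983 -0.63266561  0.22145557]
tool_rot [-1.79889057e+02  5.54974157e-03  1.30531842e+01]
force [-0.35471108 -0.52954622  0.69459931]
wrist_torque [-0.02062672  0.01831945 -0.00694511]
grasp_force 0.0
grip_width 0.08706552154398843
scene {'fx': 384.8942791910924, 'fy': 384.8942791910924, 'cx': 322.1910192056764, 'cy': 199.5709058078189, 'R': array([[-0.54347083, -0.8393539 , -0.01115704],
       [-0.58586409,  0.38879114, -0.71105887],
       [ 0.6011678 , -0.37990325, -0.70304396]]), 't': array([0.35121158, 0.34058225, 0.69484869])}
top {'fx': 437.1360443137686, 'fy': 437.1360443137686, 'cx': 318.1280517572352, 'cy': 193.0665898171994, 'R': array([[-0.00420166, -0.99989582,  0.01380941],
       [-0.99675516,  0.0030776 , -0.08043434],
       [ 0.08038346, -0.01410256, -0.99666425]]), 't': array([0.05313822, 0.58850522, 1.27755926])}
{'fx': 309.70691628693146, 'fy': 309.70691628693146, 'cx': 316.7812651980703, 'cy': 199.3297681238131, 'R': array([[ 0.22555144, -0.97422897, -0.00211414],
       [-0.94330611, -0.21893364,  0.24948275],
       [-0.24351617, -0.05427691, -0.96837694]]), 't': array([-0.6488952 , -0.02977984,  0.39080755])}
```

View pics/scene0.png

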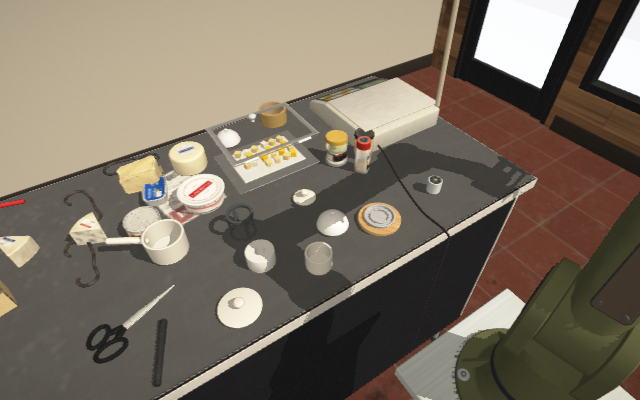

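View pics/top0.png

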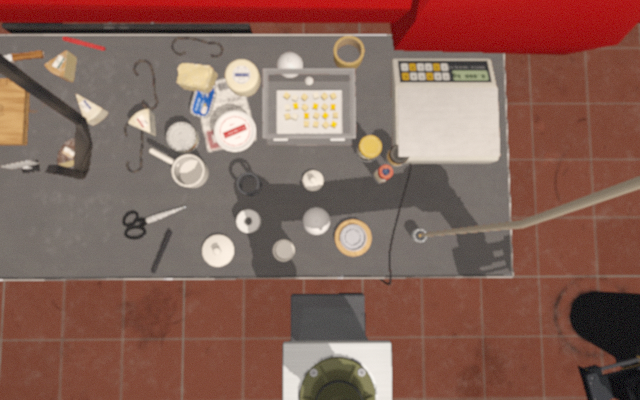

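```bash
cat > h.py <<'E'
import numpy as np, cv2
from cell import env
def pix(name,X):
    c=env.camera_info(name); p=c["R"]@np.asarray(X,float)+c["t"]
    return c["fx"]*p[0]/p[2]+c["cx"], c["fy"]*p[1]/p[2]+c["cy"]
def ground(name,u,v,z):
    c=env.camera_info(name); d=c["R"].T@np.array([(u-c["cx"])/c["fx"],(v-c["cy"])/c["fy"],1]); o=-c["R"].T@c["t"]
    return (o+d*(z-o[2])/d[2])
E
python3 - <<'E'
from h import *
s=cv2.imread("pics/scene0.png"); t=cv2.imread("pics/top0.png")
a=cv2.resize(s[140:330,200:460],None,fx=3,fy=3,interpolation=cv2.INTER_CUBIC)
b=cv2.resize(t[150:275,190:440],None,fx=3.2,fy=3.2,interpolation=cv2.INTER_CUBIC)
cv2.imwrite("pics/sa.png",a);cv2.imwrite("pics/tb.png",b)
for n,u,v,z in(("burner",420,235.5,.039),("base",352.5,237.5,.02),("pot?",248,221,.05),("cup?",284,250,.05),("lid",313,180,.02),("stand",248,183,.068),("large",218,250,.015),("dome",316,221,.03)):
    print(n,ground("top",u,v,z).round(4))
E
```

```text
burner [ 0.4619 -0.2464  0.039 ]
base [ 0.4566 -0.0503  0.02  ]
pot? [0.5061 0.2546 0.05  ]
cup? [0.4223 0.1504 0.05  ]
lid [0.6282 0.0661 0.02  ]
stand [0.6147 0.253  0.068 ]
large [0.4215 0.3475 0.015 ]
dome [0.5056 0.0577 0.03  ]
```

View pics/sa.png

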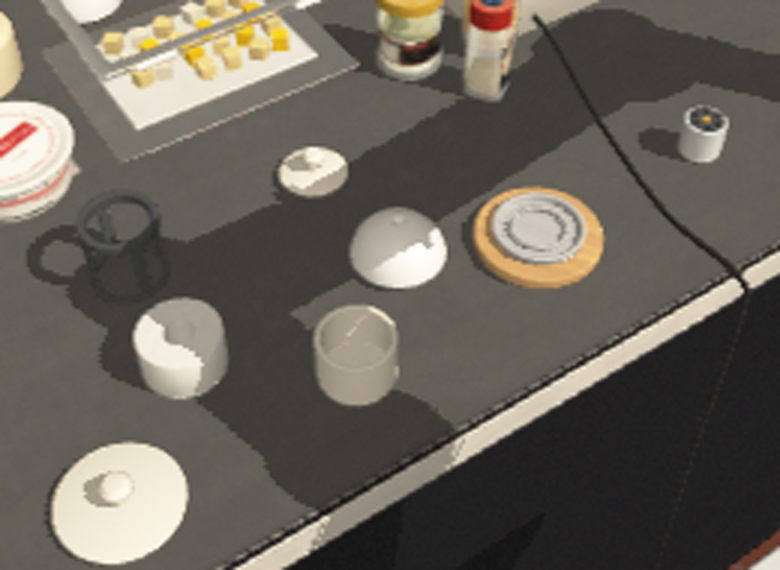

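View pics/tb.png

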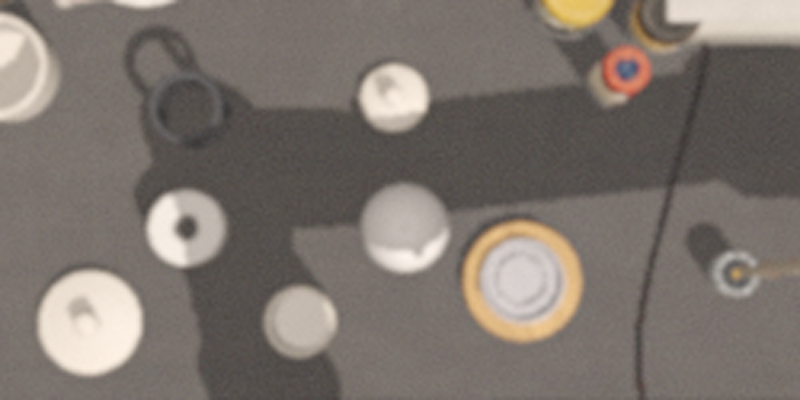

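```bash
python3 - <<'E'
from h import *
s=cv2.imread("pics/scene0.png"); t=cv2.imread("pics/top0.png")
a=cv2.resize(s[0:200,380:560],None,fx=2.2,fy=2.2,interpolation=cv2.INTER_CUBIC)
b=cv2.resize(t[160:300,400:640],None,fx=1.65,fy=1.65,interpolation=cv2.INTER_CUBIC)
w=env.read_camera("wrist"); cv2.imwrite("pics/w.png",w[...,::-1]); w=cv2.resize(w[...,::-1],(396,248))
c=np.zeros((490,800,3),np.uint8); c[:440,:396]=a; c[:231,400:796]=b; c[240:488,400:796]=w
cv2.imwrite("pics/c1.png",c)
# top ray points at several heights, in scene pixels
for u,v in((425,236),(520,226),(640,182)):
    for z in(.04,.1,.3,.5,.7,.9,1.1):
        X=ground("top",u,v,z); print(u,z,X.round(3),np.round(pix("scene",X)))
E
```

```text
425 0.04 [ 0.46  -0.261  0.04 ] [440. 178.]
425 0.1 [ 0.462 -0.245  0.1  ] [440. 162.]
425 0.3 [ 0.465 -0.194  0.3  ] [441.  98.]
425 0.5 [ 0.469 -0.142  0.5  ] [441.   4.]
425 0.7 [ 0.473 -0.091  0.7  ] [ 442. -147.]
425 0.9 [ 0.476 -0.039  0.9  ] [ 444. -429.]
425 1.1 [0.48  0.013 1.1  ] [  449. -1146.]
520 0.04 [ 0.488 -0.542  0.04 ] [500. 139.]
520 0.1 [ 0.488 -0.513  0.1  ] [500. 125.]
520 0.3 [ 0.488 -0.418  0.3  ] [500.  68.]
520 0.5 [ 0.487 -0.322  0.5  ] [501. -16.]
520 0.7 [ 0.486 -0.227  0.7  ] [ 501. -152.]
520 0.9 [ 0.486 -0.131  0.9  ] [ 501. -406.]
520 1.1 [ 0.485 -0.036  1.1  ] [  501. -1057.]
640 0.04 [ 0.617 -0.906  0.04 ] [538.  88.]
640 0.1 [ 0.611 -0.861  0.1  ] [538.  76.]
640 0.3 [ 0.59  -0.708  0.3  ] [538.  28.]
640 0.5 [ 0.57  -0.556  0.5  ] [538. -43.]
640 0.7 [ 0.549 -0.403  0.7  ] [ 538. -157.]
640 0.9 [ 0.528 -0.251  0.9  ] [ 537. -373.]
640 1.1 [ 0.507 -0.098  1.1  ] [ 535. -935.]
```

View pics/c1.png

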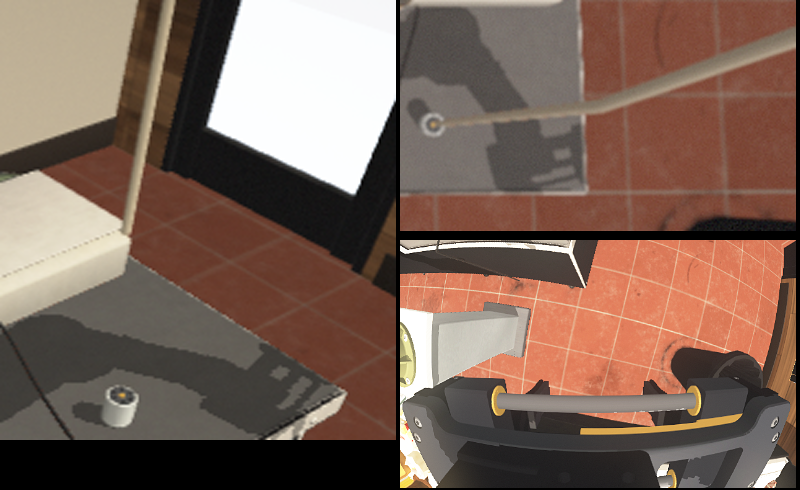

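Emit:
step_arm(rows=[{"angular": [0, 0, 0], "slide": [0.076, -0.0576, -0.04], "jaw": 1}, {"angular": [0, 0, 0], "slide": [0.076, -0.0576, -0.04], "jaw": 1}, {"angular": [0, 0, 0], "slide": [0.076, -0.0576, -0.04], "jaw": 1}, {"angular": [0, 0, 0], "slide": [0.076, -0.0576, -0.04], "jaw": 1}, {"angular": [0, 0, 0], "slide": [0.076, -0.0576, -0.04], "jaw": 1}, {"angular": [0, 0, -0.05], "slide": [0, 0, 0], "jaw": 1}, {"angular": [0, 0, -0.05], "slide": [0, 0, 0], "jaw": 1}, {"angular": [0, 0, -0.05], "slide": [0, 0, 0], "jaw": 1}, {"angular": [0, 0.05, 0], "slide": [0, 0, 0], "jaw": 1}, {"angular": [0, 0.05, 0], "slide": [0, 0, 0], "jaw": 1}])

```text
time_s: 1.4
tool_pos: [0.3001, -0.4497, 0.3233]
tool_rot: [179.9, -18.2, 40.2]
force: [0.2, -0.2, -0.1]
grip_width: 0.0872
grasp_force: 0.0
```

```bash
python3 - <<'E'
from h import *
print(env.get_obs()["qpos"])
w=env.read_camera("wrist")[...,::-1]; t=env.read_camera("top")[...,::-1];s=env.read_camera("scene")[...,::-1]
cv2.imwrite("pics/w1.png",w)
c=np.zeros((600,800,3),np.uint8); c[:350,:560]=cv2.resize(w,(560,350)); c[350:600,:400]=cv2.resize(t,(400,250)); c[350:600,400:]=cv2.resize(s,(400,250))
cv2.imwrite("pics/c2.png",c)
E
```

```text
[ 73.12931808   6.76500781  -8.61706397  87.81851401 -16.64587128
  90.14681211  15.34433372]
```

View pics/c2.png

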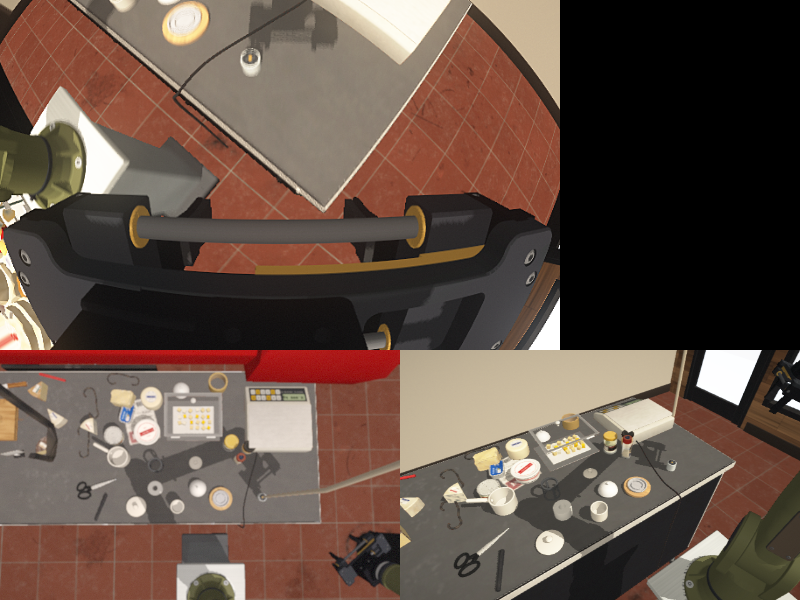

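Emit:
step_arm(rows=[{"angular": [0, 0.058, 0], "slide": [0, 0, 0], "jaw": 1}, {"angular": [0, 0.058, 0], "slide": [0, 0, 0], "jaw": 1}, {"angular": [0, 0.058, 0], "slide": [0, 0, 0], "jaw": 1}])

```text
time_s: 1.92
tool_pos: [0.301, -0.449, 0.3237]
tool_rot: [179.9, -49.5, 40.4]
force: [0.9, -0.3, -1.4]
grip_width: 0.0867
grasp_force: 0.0
```

```bash
cat >> h.py <<'E'
def wpix(X,c=None):
    c=c or env.camera_info("wrist"); p=c["R"]@np.asarray(X,float)+c["t"]; th=np.arctan2(np.hypot(p[0],p[1]),p[2]); k=th/np.hypot(p[0],p[1])
    return c["fx"]*k*p[0]+c["cx"],c["fy"]*k*p[1]+c["cy"]
def wground(u,v,z,c):
    x,y=(u-c["cx"])/c["fx"],(v-c["cy"])/c["fy"]; th=np.hypot(x,y); k=np.sin(th)/max(th,1e-9)
    d=c["R"].T@np.array([x*k,y*k,np.cos(th)]); o=-c["R"].T@c["t"]; return o+d*(z-o[2])/d[2]
E
python3 - <<'E'
from h import *
print(env.get_obs()["tool_rot"])
w=env.read_camera("wrist")[...,::-1].copy()
for z in(.3,.4,.5,.6): 
    p=wpix((.467,-.193,z)); print(z,p); cv2.circle(w,(int(p[0]),int(p[1])),2,(0,0,255),1)
cv2.imwrite("pics/w2.png",w)
E
```

```text
[179.85474941 -49.46286847  40.37420739]
0.3 (np.float64(248.24060796572388), np.float64(42.66093078029792))
0.4 (np.float64(238.2325448025947), np.float64(-29.23990423363685))
0.5 (np.float64(229.39361142327834), np.float64(-108.558208926698))
0.6 (np.float64(223.44084084803166), np.float64(-185.79832530282175))
```

View pics/w2.png

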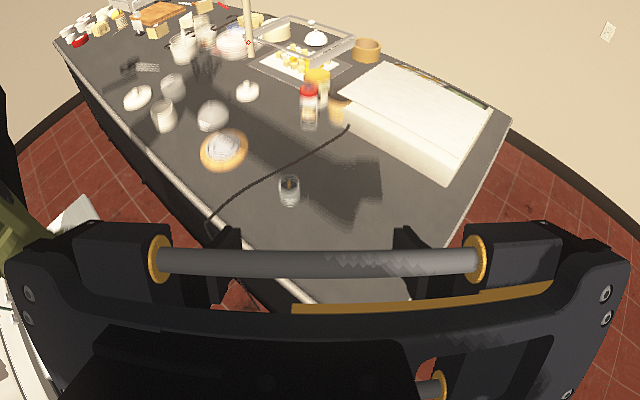

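```bash
cat >> h.py <<'E'
from scipy.spatial.transform import Rotation as Ro
def plan(pos,rpy,frm=None):
    """turn (units pi, tool axes) first, then shift (units 0.5 m, axes after the turn), with row counts"""
    o=env.get_obs(); p,R=(o["tool_pos"],Ro.from_euler("xyz",o["tool_rot"],degrees=True)) if frm is None else (np.array(frm[0]),Ro.from_euler("xyz",frm[1],degrees=True))
    T=Ro.from_euler("xyz",rpy,degrees=True); a=(R.inv()*T).as_rotvec()/np.pi; s=T.inv().apply(np.array(pos)-p)/.5
    na=int(np.ceil(np.linalg.norm(a)*180/10)); ns=int(np.ceil(np.linalg.norm(s)*500/50))
    print("turn",a.round(4),na,(a/max(na,1)).round(4),"| slide",s.round(4),ns,(s/max(ns,1)).round(4),"mm",(s*500).round(1))
E
python3 - <<'E'
from h import *
plan((.38,-.246,.15),(180,-35,0))
plan((.38,-.246,.15),(180,-35,0),((.38,-.246,.15),(179.85,-49.46,40.37)))
E
```

```text
turn [-0.1514 -0.0782  0.162 ] 5 [-0.0303 -0.0156  0.0324] | slide [-0.0567 -0.4093  0.3706] 6 [-0.0095 -0.0682  0.0618] mm [ -28.4 -204.7  185.3]
turn [-0.1503 -0.0772  0.1664] 5 [-0.0301 -0.0154  0.0333] | slide [0. 0. 0.] 0 [0. 0. 0.] mm [0. 0. 0.]
```

Emit:
step_arm(rows=[{"angular": [-0.0303, -0.0156, 0.0324], "slide": [0, 0, 0], "jaw": 1}, {"angular": [-0.0303, -0.0156, 0.0324], "slide": [0, 0, 0], "jaw": 1}, {"angular": [-0.0303, -0.0156, 0.0324], "slide": [0, 0, 0], "jaw": 1}, {"angular": [-0.0303, -0.0156, 0.0324], "slide": [0, 0, 0], "jaw": 1}, {"angular": [-0.0303, -0.0156, 0.0324], "slide": [0, 0, 0], "jaw": 1}, {"angular": [0, 0, 0], "slide": [-0.01, -0.068, 0.062], "jaw": 1}, {"angular": [0, 0, 0], "slide": [-0.01, -0.068, 0.062], "jaw": 1}, {"angular": [0, 0, 0], "slide": [-0.01, -0.068, 0.062], "jaw": 1}])

```text
time_s: 2.98
tool_pos: [0.3416, -0.3461, 0.2361]
tool_rot: [178.9, -34.7, 1.2]
force: [0.8, 0.4, 0.1]
grip_width: 0.0867
grasp_force: 0.0
```

Emit:
step_arm(rows=[{"angular": [0, 0, 0], "slide": [-0.01, -0.068, 0.062], "jaw": 1}, {"angular": [0, 0, 0], "slide": [-0.01, -0.068, 0.062], "jaw": 1}, {"angular": [0, 0, 0], "slide": [-0.01, -0.068, 0.062], "jaw": 1}, {"angular": [0, 0, 0], "slide": [0, 0, 0], "jaw": 1}, {"angular": [0, 0, 0], "slide": [0, 0, 0], "jaw": 1}])

```text
time_s: 3.6
tool_pos: [0.3864, -0.2553, 0.1464]
tool_rot: [179.4, -34.8, 1.0]
force: [-0.6, -0.9, -0.6]
grip_width: 0.0871
grasp_force: 0.0
```

```bash
python3 - <<'E'
from h import *
o=env.get_obs();print(o["tool_pos"],o["tool_rot"],o["qpos"])
c=env.camera_info("wrist"); w=env.read_camera("wrist")[...,::-1].copy(); cv2.imwrite("pics/w3r.png",w)
t=env.read_camera("top")[...,::-1]; s=env.read_camera("scene")[...,::-1]; cv2.imwrite("pics/t3.png",t); cv2.imwrite("pics/s3.png",s)
print(wpix((.462,-.246,.039),c),wpix((.457,-.05,.014),c))
v=np.zeros((600,800,3),np.uint8); v[:400,:640]=w; v[400:,:320]=cv2.resize(t,(320,200)); v[400:,320:640]=cv2.resize(s,(320,200)); cv2.imwrite("pics/c3.png",v)
E
```

```text
[ 0.38637824 -0.25527578  0.14644916] [179.40814234 -34.83594333   1.02833629] [ 62.00419021 -17.28956427  -9.95553214 135.92042479 -43.06224263
  46.42951281 -10.77647144]
(np.float64(307.5548462419882), np.float64(191.6715937812603)) (np.float64(141.36653497738905), np.float64(202.09867343969822))
```

View pics/c3.png

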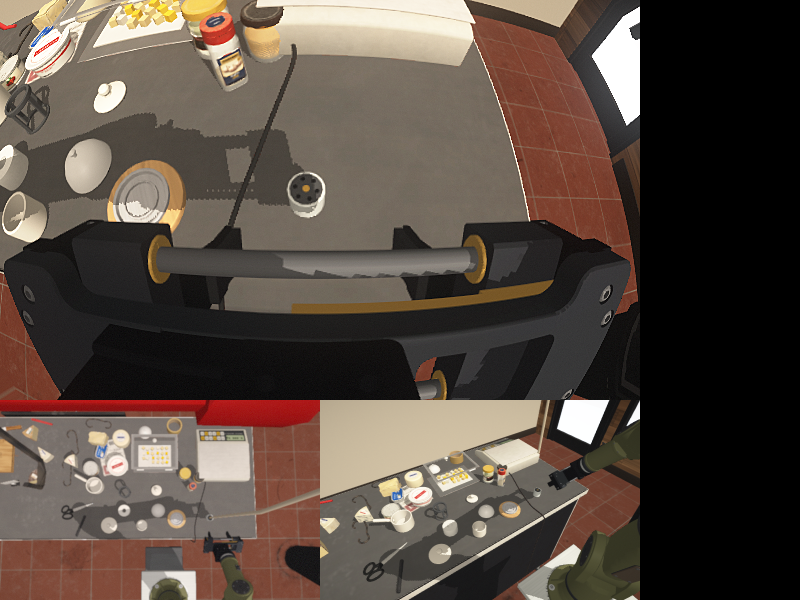

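```bash
python3 - <<'E'
from h import *
c=env.camera_info("wrist")
def board(im,roi):
    x0,y0,x1,y1=roi; hsv=cv2.cvtColor(im[y0:y1,x0:x1],cv2.COLOR_BGR2HSV)
    m=cv2.inRange(hsv,(8,80,70),(28,255,255)); cs,_=cv2.findContours(m,cv2.RETR_EXTERNAL,cv2.CHAIN_APPROX_NONE)
    k=max(cs,key=cv2.contourArea); e=cv2.fitEllipse(cv2.convexHull(k)); return e[0][0]+x0,e[0][1]+y0,e[1]
t=cv2.imread("pics/top0.png");s=cv2.imread("pics/scene0.png");w=cv2.imread("pics/w3r.png")
for n,im,roi in(("top",t,(325,212,385,265)),("scene",s,(350,195,410,245)),("w",w,(95,150,200,240))):
    u,v,a=board(im,roi); z=.009
    print(n,round(u,1),round(v,1),np.round(a,1),(ground(n,u,v,z) if n!="w" else wground(u,v,z,c)).round(4))
print("burner w",wground(306,188,.039,c).round(4))
for n,u,v in(("top",420.3,235.7),("scene",435,179.5)): print(n,ground(n,u,v,.039).round(4))
a=cv2.resize(w[160:230,270:340],None,fx=5,fy=5,interpolation=cv2.INTER_CUBIC); b=cv2.resize(w[150:240,95:195],None,fx=4,fy=4,interpolation=cv2.INTER_CUBIC)
v=np.zeros((360,760,3),np.uint8); v[:350,:350]=a; v[:,355:755]=b; cv2.imwrite("pics/c4.png",v)
plan((.478-.09*.47-.0,-.246,.02+.09*.88),(180,-28,0))
E
```

```text
top 352.6 237.2 [37.4 38.4] [ 0.4571 -0.0515  0.009 ]
scene 378.9 218.9 [34.  44.4] [ 0.4546 -0.048   0.009 ]
w 146.2 203.6 [75.7 91.3] [ 0.4577 -0.0556  0.009 ]
burner w [ 0.4658 -0.2464  0.039 ]
top [ 0.4613 -0.2473  0.039 ]
scene [ 0.4637 -0.2453  0.039 ]
turn [ 0.0009 -0.0385  0.0036] 1 [ 0.0009 -0.0385  0.0036] | slide [ 0.0431 -0.022   0.1314] 2 [ 0.0215 -0.011   0.0657] mm [ 21.5 -11.   65.7]
```

View pics/c4.png

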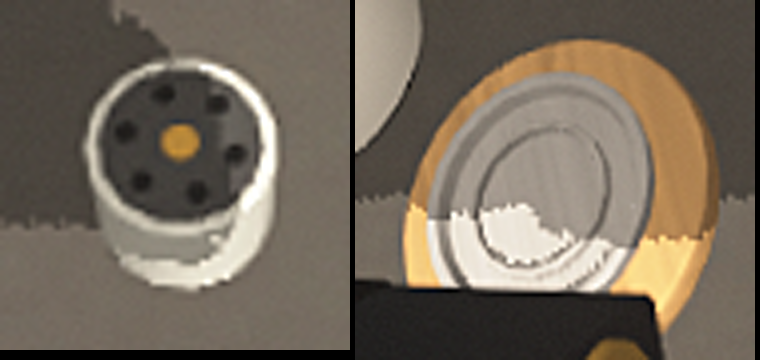

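Emit:
step_arm(rows=[{"angular": [0.001, -0.0385, 0.0036], "slide": [0, 0, 0], "jaw": 1}, {"angular": [0, 0, 0], "slide": [0.021, -0.01, 0.066], "jaw": 1}, {"angular": [0, 0, 0], "slide": [0.021, -0.01, 0.066], "jaw": 1}, {"angular": [0, 0, 0], "slide": [0, 0, 0], "jaw": 1}])

```text
time_s: 4.25
tool_pos: [0.4351, -0.2449, 0.0967]
tool_rot: [-179.7, -27.9, 0.0]
force: [-0.2, 0.1, -0.8]
grip_width: 0.0873
grasp_force: 0.0
```

```bash
python3 - <<'E'
from h import *
o=env.get_obs();print(o["tool_pos"],o["tool_rot"],o["qpos"].round(1))
plan((.473,-.2465,.0142),(180,-28,0))
c=env.camera_info("wrist"); w=env.read_camera("wrist")[...,::-1].copy(); cv2.imwrite("pics/w5.png",w)
hsv=cv2.cvtColor(w,cv2.COLOR_BGR2HSV); p=np.array(wpix((.464,-.2465,.039),c)); print(p)
x,y=p.astype(int); m=cv2.inRange(hsv[y-15:y+15,x-15:x+15],(8,110,80),(28,255,255)); q=np.argwhere(m).mean(0)[::-1]+(x-15,y-15); print(q,m.sum()/255,wground(*q,.039,c))
E
```

```text
[ 0.43513821 -0.24493221  0.09666181] [-1.79733118e+02 -2.78742618e+01  1.01463263e-02] [ 61.   -7.4 -20.8 131.6 -34.   38.4 -26.2]
turn [-0.0015  0.0007  0.    ] 1 [-0.0015  0.0007  0.    ] | slide [-0.0106  0.0031  0.1812] 2 [-0.0053  0.0016  0.0906] mm [-5.3  1.6 90.6]
[319.59375746 214.13810055]
[316.10958904 212.23287671] 73.0 [ 0.46548768 -0.2438223   0.039     ]
```

Emit:
step_arm(rows=[{"angular": [0, 0, 0], "slide": [-0.003, 0, 0.06], "jaw": 1}, {"angular": [0, 0, 0], "slide": [-0.003, 0, 0.06], "jaw": 1}, {"angular": [0, 0, 0], "slide": [-0.003, 0, 0.04], "jaw": 1}, {"angular": [0, 0, 0], "slide": [0, 0, 0.022], "jaw": 1}, {"angular": [0, 0, 0], "slide": [0, 0, 0], "jaw": 0.3}, {"angular": [0, 0, 0], "slide": [0, 0, 0], "jaw": 0.3}, {"angular": [0, 0, 0], "slide": [0, 0, 0], "jaw": 0.3}, {"angular": [0, 0, 0], "slide": [0, 0, 0], "jaw": 0.3}], newtons=15)

```text
time_s: 5.3
tool_pos: [0.4736, -0.2456, 0.0152]
tool_rot: [-179.9, -28.0, -0.0]
force: [-0.1, 0.7, 0.0]
grip_width: 0.0548
grasp_force: 0.0
```

Emit:
step_arm(rows=[{"angular": [0, 0, 0], "slide": [0, 0, 0], "jaw": 0.3}, {"angular": [0, 0, 0], "slide": [0, 0, 0], "jaw": 0.3}])

```text
time_s: 5.55
tool_pos: [0.4735, -0.2451, 0.0147]
tool_rot: [-179.8, -27.9, -0.0]
force: [-1.4, -0.3, 1.3]
grip_width: 0.0374
grasp_force: 15.0
```

```bash
python3 - <<'E'
from h import *
o=env.get_obs();print(o["tool_pos"],o["tool_rot"],o["qpos"].round(1),o["grip_width"],o["grasp_force"])
c=env.camera_info("wrist"); w=env.read_camera("wrist")[...,::-1].copy(); cv2.imwrite("pics/w6.png",w)
hsv=cv2.cvtColor(w,cv2.COLOR_BGR2HSV); p=np.array(wpix((.465,-.245,.039),c)); print(p)
x,y=p.astype(int); m=cv2.inRange(hsv[y-18:y+18,x-18:x+18],(8,110,80),(28,255,255)); q=np.argwhere(m).mean(0)[::-1]+(x-18,y-18); print(q,m.sum()/255,wground(*q,.039,c))
E
```

```text
[ 0.47347746 -0.24512066  0.01470229] [-1.79799310e+02 -2.79294555e+01 -3.89511362e-02] [ 58.3   5.7 -23.4 131.6 -35.4  24.1 -24.4] 0.03736978342037269 14.994981199270114
[316.74331192 258.13422698]
[nan nan] 0.0 [nan nan nan]<stdin>:5: RuntimeWarning: Mean of empty slice.
  ret = um.true_divide(
```

Emit:
step_arm(rows=[{"angular": [0, 0, 0], "slide": [0.019, 0, -0.035], "jaw": 0.3}, {"angular": [0, 0, 0], "slide": [0.019, 0, -0.035], "jaw": 0.3}, {"angular": [0, 0, 0], "slide": [0, -0.07, 0], "jaw": 0.3}, {"angular": [0, 0, 0], "slide": [0, -0.08, 0], "jaw": 0.3}, {"angular": [0, 0, 0], "slide": [0, -0.08, 0], "jaw": 0.3}, {"angular": [0, 0, 0], "slide": [0, -0.08, 0], "jaw": 0.3}, {"angular": [0, 0, 0], "slide": [0, -0.08, 0], "jaw": 0.3}, {"angular": [0, 0, 0], "slide": [0, 0, 0], "jaw": 0.3}])

```text
time_s: 6.6
tool_pos: [0.4731, -0.0478, 0.0547]
tool_rot: [-179.9, -27.9, 0.3]
force: [-0.4, -0.4, -1.0]
grip_width: 0.0375
grasp_force: 15.0
```

```bash
python3 - <<'E'
from h import *
o=env.get_obs();print(o["tool_pos"],o["tool_rot"],o["qpos"].round(1),o["grip_width"],o["grasp_force"])
plan((.44,-.05,.25),(180,0,0))
plan((.44,-.05,.25),(180,-28,0))
E
```

```text
[ 0.47314584 -0.04776624  0.05465953] [-179.90164374  -27.86335544    0.321726  ] [ 49.6 -12.7 -41.7 139.6 -29.1  24.6 -59.1] 0.037535590523971325 14.995620897389017
turn [-0.001  -0.1548  0.0019] 3 [-0.0003 -0.0516  0.0006] | slide [-0.0663  0.0045 -0.3907] 4 [-0.0166  0.0011 -0.0977] mm [ -33.1    2.2 -195.3]
turn [-0.0014  0.0008  0.0016] 1 [-0.0014  0.0008  0.0016] | slide [ 0.1249  0.0045 -0.3761] 4 [ 0.0312  0.0011 -0.094 ] mm [  62.4    2.2 -188. ]
```

Emit:
step_arm(rows=[{"angular": [0, -0.05, 0], "slide": [0, 0, -0.06], "jaw": 0.3}, {"angular": [0, -0.052, 0], "slide": [0, 0, -0.06], "jaw": 0.3}, {"angular": [0, -0.052, 0], "slide": [-0.02, 0, -0.07], "jaw": 0.3}, {"angular": [0, 0, 0], "slide": [-0.01, 0, -0.08], "jaw": 0.3}, {"angular": [0, 0, 0], "slide": [0, 0, -0.09], "jaw": 0.3}, {"angular": [0, 0, 0], "slide": [0, 0, 0], "jaw": 0.3}, {"angular": [0, 0, 0], "slide": [0, 0, 0], "jaw": 0.3}])

```text
time_s: 7.48
tool_pos: [0.4285, -0.0516, 0.2269]
tool_rot: [-179.8, -0.2, -0.0]
force: [-0.3, 0.1, -0.4]
grip_width: 0.0372
grasp_force: 15.0
```

```bash
python3 - <<'E'
from h import *
o=env.get_obs();print(o["tool_pos"],o["tool_rot"],o["qpos"].round(1),o["grip_width"],o["grasp_force"])
c=env.camera_info("wrist"); w=env.read_camera("wrist")[...,::-1].copy(); cv2.imwrite("pics/w7.png",w)
print(wpix((.456,-.05,.02),c),wpix((.416,-.05,.02),c))
E
```

```text
[ 0.42845967 -0.05158478  0.22694416] [-1.79799737e+02 -1.63553064e-01 -1.86443798e-02] [ 59.9 -11.  -49.5 110.2  -8.8  77.  -77.1] 0.03718405209966678 14.995306135970168
(np.float64(316.3640242611347), np.float64(155.85771480036087)) (np.float64(316.3940782090931), np.float64(188.43279385868493))
```

View pics/w7.png

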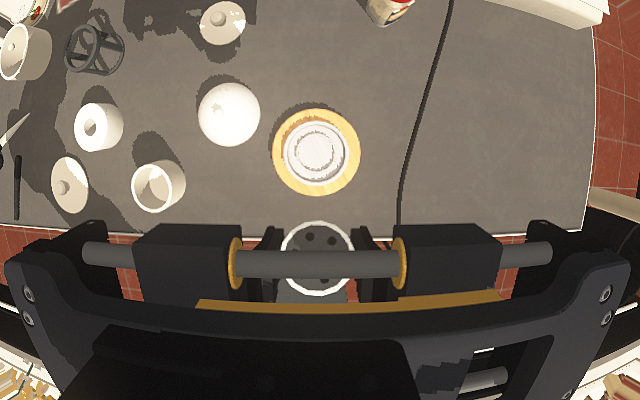

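```bash
cat >> h.py <<'E'
def circ(pts,z,c):
    P=np.array([wground(u,v,z,c)[:2] for u,v in pts]); A=np.c_[2*P,np.ones(len(P))]; s=np.linalg.lstsq(A,(P**2).sum(1),rcond=None)[0]
    for _ in range(3):
        r=np.hypot(*(P-s[:2]).T); k=abs(r-np.median(r))<.003; Q=P[k]; s=np.linalg.lstsq(np.c_[2*Q,np.ones(len(Q))],(Q**2).sum(1),rcond=None)[0]
    return s[0],s[1],np.sqrt(s[2]+s[0]**2+s[1]**2),k.sum(),len(P)
def contour(mask,seed,r):
    x,y=map(int,seed); m=np.zeros_like(mask); sl=np.s_[max(y-r,0):y+r,max(x-r,0):x+r]; m[sl]=mask[sl]
    cs,_=cv2.findContours(m,cv2.RETR_EXTERNAL,cv2.CHAIN_APPROX_NONE); return max(cs,key=cv2.contourArea)[:,0]
E
python3 - <<'E'
from h import *
c=env.camera_info("wrist"); w=cv2.imread("pics/w7.png"); hsv=cv2.cvtColor(w,cv2.COLOR_BGR2HSV)
o=cv2.inRange(hsv,(8,70,80),(28,255,255)); wh=cv2.inRange(hsv,(0,0,150),(180,70,255))
np.set_printoptions(precision=4,suppress=True)
print("board",np.array(circ(contour(o,(316,152),52),.012,c)))
sat=hsv[...,1]; 
m=255-o; yy,xx=np.mgrid[:400,:640]; m[(xx-316)**2+(yy-152)**2>38**2]=0
print("saucer",np.array(circ(contour(m,(316,152),40),.020,c)))
for n,s,r,z in(("pot",(158,187),34,.052),("dome",(229,114),40,.03),("lid",(222,23),30,.008),("roll",(98,128),32,.05)):
    print(n,np.array(circ(contour(wh,s,r),z,c)))
g=cv2.cvtColor(w,cv2.COLOR_BGR2GRAY)
m=(hsv[...,2]<60).astype(np.uint8)*255
print("large",np.array(circ(contour(wh,(70,184),40),.01,c)))
# burner held: white ring
k=contour(wh,(316,257),42); print("burner px",k.min(0),k.max(0)); q=np.array(circ(k[(k[:,1]<245)|(k[:,1]>278)],env.get_obs()["tool_pos"][2]+.006+.019,c));print(q, q[:2]-env.get_obs()["tool_pos"][:2])
E
```

```text
board [  0.4587  -0.0488   0.0546 252.     252.    ]
saucer [  0.4585  -0.0489   0.039  185.     185.    ]
pot [  0.426   0.147   0.038  72.    151.   ]
dome [  0.5027   0.0485   0.0414 130.     320.    ]
lid [  0.6311   0.0707   0.0304 125.     125.    ]
roll [  0.5076   0.2405   0.0422  58.     144.    ]
large [  0.4228   0.352    0.0462 133.     133.    ]
burner px [281 220] [353 250]
[  0.4341  -0.0511   0.016  149.     149.    ] [0.006  0.0003]
```

```bash
python3 - <<'E'
from h import *
o=env.get_obs();c=env.camera_info("wrist"); print(wground(317,257.5,o["tool_pos"][2]+.0252,c)-o["tool_pos"])
plan((.469,-.049,.09),(180,0,0))
E
```

```text
[3.60215812e-03 4.48216509e-05 2.52000000e-02]
turn [-0.0012 -0.0006 -0.    ] 1 [-0.0012 -0.0006 -0.    ] | slide [ 0.0819 -0.0047  0.2729] 3 [ 0.0273 -0.0016  0.091 ] mm [ 40.9  -2.3 136.5]
```

Emit:
step_arm(rows=[{"angular": [0, 0, 0], "slide": [0.016, -0.001, 0.055], "jaw": 0.3}, {"angular": [0, 0, 0], "slide": [0.016, -0.001, 0.055], "jaw": 0.3}, {"angular": [0, 0, 0], "slide": [0.016, -0.001, 0.055], "jaw": 0.3}, {"angular": [0, 0, 0], "slide": [0.016, -0.001, 0.055], "jaw": 0.3}, {"angular": [0, 0, 0], "slide": [0.016, -0.001, 0.055], "jaw": 0.3}, {"angular": [0, 0.052, 0], "slide": [0, 0, 0], "jaw": 0.3}, {"angular": [0, 0.052, 0], "slide": [0, 0, 0], "jaw": 0.3}, {"angular": [0, 0.051, 0], "slide": [0, 0, 0], "jaw": 0.3}, {"angular": [0, 0, 0], "slide": [0, 0, 0], "jaw": 0.3}, {"angular": [0, 0, 0], "slide": [0, 0, 0], "jaw": 0.3}])

```text
time_s: 8.78
tool_pos: [0.4701, -0.0463, 0.0894]
tool_rot: [-179.9, -24.7, 0.3]
force: [1.2, 0.1, -0.8]
grip_width: 0.037
grasp_force: 15.0
```

```bash
python3 - <<'E'
from h import *
o=env.get_obs();print(o["tool_pos"],o["tool_rot"],o["qpos"].round(1),o["grip_width"],o["grasp_force"])
plan((.4666,-.0489,.045),(180,-27.93,0))
E
```

```text
[ 0.47012412 -0.04627612  0.08940008] [-179.88532858  -24.68093448    0.29792314] [ 49.5 -16.  -40.5 135.5 -25.   34.4 -63.8] 0.03698477157576175 14.995433752192184
turn [-0.0014  0.0181  0.0015] 1 [-0.0014  0.0181  0.0015] | slide [-0.0478  0.0052  0.0752] 1 [-0.0478  0.0052  0.0752] mm [-23.9   2.6  37.6]
```

Emit:
step_arm(rows=[{"angular": [-0.001, 0.018, 0.0015], "slide": [0, 0, 0], "jaw": 0.3}, {"angular": [0, 0, 0], "slide": [-0.024, 0.0025, 0.0375], "jaw": 0.3}, {"angular": [0, 0, 0], "slide": [-0.024, 0.0025, 0.0375], "jaw": 0.3}, {"angular": [0, 0, 0], "slide": [0, 0, 0], "jaw": 0.3}, {"angular": [0, 0, 0], "slide": [0, 0, 0], "jaw": 0.3}])

```text
time_s: 9.4
tool_pos: [0.4695, -0.0506, 0.0545]
tool_rot: [-180.0, -28.0, -0.2]
force: [0.0, -0.9, -0.7]
grip_width: 0.0374
grasp_force: 15.0
```

```bash
python3 - <<'E'
from h import *
o=env.get_obs();print(o["tool_pos"],o["tool_rot"],o["qpos"].round(1),o["grip_width"],o["grasp_force"])
plan((.4666,-.0489,.0295),(180,-27.93,0))
E
```

```text
[ 0.46950945 -0.05064662  0.05453003] [-179.97804397  -27.97903318   -0.19073249] [ 56.  -14.4 -46.8 140.  -33.9  25.5 -55.1] 0.037371105896196695 14.995392163982615
turn [ 0.0004 -0.0003 -0.0009] 1 [ 0.0004 -0.0003 -0.0009] | slide [-0.0286 -0.0035  0.0415] 1 [-0.0286 -0.0035  0.0415] mm [-14.3  -1.7  20.8]
```

Emit:
step_arm(rows=[{"angular": [0, 0, 0], "slide": [0.067, 0, 0.0355], "jaw": 0.3}, {"angular": [0, 0, 0], "slide": [0.067, 0, 0.0355], "jaw": 0.3}, {"angular": [0, 0, 0], "slide": [0.067, 0, 0.0355], "jaw": 0.3}, {"angular": [0, 0, 0], "slide": [0, 0, 0], "jaw": 0.3}, {"angular": [0, 0, 0], "slide": [0, 0, 0], "jaw": 0.3}])

```text
time_s: 10.02
tool_pos: [0.5565, -0.0489, 0.05]
tool_rot: [179.9, -27.1, 0.1]
force: [-0.0, 0.2, -1.7]
grip_width: 0.0375
grasp_force: 15.0
```

```bash
python3 - <<'E'
from h import *
o=env.get_obs();print(o["tool_pos"],o["tool_rot"],o["qpos"].round(1))
p=o["tool_pos"];plan((p[0],p[1],.0155),(180,-27.93,0))
E
```

```text
[ 0.55650741 -0.04891402  0.05000697] [ 1.79936861e+02 -2.70671603e+01  1.27147499e-01] [ 66.5   5.  -63.5 128.9   6.9  22.  -91.6]
turn [0.     0.0048 0.0006] 1 [0.     0.0048 0.0006] | slide [-0.0323 -0.      0.061 ] 1 [-0.0323 -0.      0.061 ] mm [-16.2  -0.   30.5]
```

Emit:
step_arm(rows=[{"angular": [0, 0.005, 0], "slide": [0.018, 0, 0.009], "jaw": 0.3}, {"angular": [0, 0, 0], "slide": [-0.016, 0, 0.03], "jaw": 0.3}, {"angular": [0, 0, 0], "slide": [-0.0155, 0, 0.03], "jaw": 0.3}, {"angular": [0, 0, 0], "slide": [0, 0, 0], "jaw": 0.3}, {"angular": [0, 0, 0], "slide": [0, 0, 0], "jaw": 0.3}])

```text
time_s: 10.65
tool_pos: [0.5673, -0.0493, 0.0172]
tool_rot: [179.8, -28.1, 0.2]
force: [0.5, 0.0, -1.6]
grip_width: 0.0377
grasp_force: 15.0
```

```bash
python3 - <<'E'
from h import *
o=env.get_obs();print(o["tool_pos"],o["tool_rot"],o["qpos"].round(1),o["force"])
p=o["tool_pos"];plan((p[0],p[1],.0148),(180,-27.93,0))
E
```

```text
[ 0.56726482 -0.04934997  0.01720482] [179.81739336 -28.05995005   0.1918481 ] [  55.5   10.6  -53.8  129.7   23.4   17.  -106.4] [ 0.53412475  0.01594395 -1.62544878]
turn [ 0.0005 -0.0007  0.0009] 1 [ 0.0005 -0.0007  0.0009] | slide [-0.0023 -0.      0.0042] 1 [-0.0023 -0.      0.0042] mm [-1.1 -0.   2.1]
```

Emit:
step_arm(rows=[{"angular": [0, 0, 0], "slide": [-0.0022, 0, 0.0042], "jaw": 0.3}, {"angular": [0, 0, 0], "slide": [0, 0, 0], "jaw": 0.3}, {"angular": [0, 0, 0], "slide": [0, 0, 0], "jaw": 0.48}, {"angular": [0, 0, 0], "slide": [0, 0, 0], "jaw": 0.6}, {"angular": [0, 0, 0], "slide": [0, 0, 0], "jaw": 0.8}, {"angular": [0, 0, 0], "slide": [0, 0, -0.05], "jaw": 1}, {"angular": [0, 0, 0], "slide": [0, 0, -0.08], "jaw": 1}, {"angular": [0, 0, 0], "slide": [0, 0, -0.08], "jaw": 1}, {"angular": [0, 0, 0], "slide": [0, 0, 0], "jaw": 1}])

```text
time_s: 11.78
tool_pos: [0.5296, -0.0614, 0.0737]
tool_rot: [178.7, -26.9, -0.4]
force: [0.2, -0.2, 0.4]
grip_width: 0.0856
grasp_force: 0.0
```

```bash
python3 - <<'E'
from h import *
o=env.get_obs();print(o["tool_pos"],o["tool_rot"],o["qpos"].round(1),o["force"])
plan((.53,-.049,.17),(180,0,0))
E
```

```text
[ 0.52963693 -0.06140027  0.073748  ] [178.65949414 -26.92514332  -0.42902098] [ 73.7  -7.3 -65.7 130.8 -18.6  26.3 -69.3] [ 0.24154135 -0.22261737  0.39525612]
turn [ 0.0079 -0.1495 -0.0041] 3 [ 0.0026 -0.0498 -0.0014] | slide [ 0.0007 -0.0248 -0.1925] 2 [ 0.0004 -0.0124 -0.0963] mm [  0.4 -12.4 -96.3]
```

Emit:
step_arm(rows=[{"angular": [0, 0, 0], "slide": [0, -0.01, -0.06], "jaw": 1}, {"angular": [0.0026, -0.05, -0.0014], "slide": [0, 0, 0], "jaw": 1}, {"angular": [0.0026, -0.05, -0.0014], "slide": [0, 0, 0], "jaw": 1}, {"angular": [0.0026, -0.05, -0.0014], "slide": [0, 0, 0], "jaw": 1}, {"angular": [0, 0, 0], "slide": [-0.02, -0.01, -0.07], "jaw": 1}, {"angular": [0, 0, 0], "slide": [-0.02, -0.01, -0.07], "jaw": 1}, {"angular": [0, 0, 0], "slide": [0, 0, 0], "jaw": 1}, {"angular": [0, 0, 0], "slide": [0, 0, 0], "jaw": 1}])

```text
time_s: 12.78
tool_pos: [0.4829, -0.0361, 0.1664]
tool_rot: [-178.7, -4.5, 0.8]
force: [-0.3, 1.0, -1.3]
grip_width: 0.0869
grasp_force: 0.0
```

```bash
python3 - <<'E'
from h import *
o=env.get_obs();print(o["tool_pos"],o["tool_rot"],o["qpos"].round(1))
c=env.camera_info("wrist"); w=env.read_camera("wrist")[...,::-1].copy(); cv2.imwrite("pics/w8.png",w)
hsv=cv2.cvtColor(w,cv2.COLOR_BGR2HSV)
p=np.array(wpix((.559,-.049,.039),c)); print(p); x,y=p.astype(int); r=30
m=cv2.inRange(hsv[y-r:y+r,x-r:x+r],(8,110,80),(28,255,255)); q=np.argwhere(m).mean(0)[::-1]+(x-r,y-r); print(q,m.sum()/255,wground(*q,.039,c))
E
```

```text
[ 0.48292587 -0.03612469  0.16638137] [-178.72680487   -4.46591063    0.78302607] [ 82.8  -4.  -76.7 111.9  -6.2  64.9 -80.7]
[334.94791712 124.25006224]
[335.54716981 123.56603774] 53.0 [ 0.55966804 -0.04955699  0.039     ]
```

```bash
python3 - <<'E'
from h import *
plan((.559,-.0495,.12),(180,0,0))
E
```

```text
turn [-0.008  -0.0245  0.0047] 1 [-0.008  -0.0245  0.0047] | slide [0.1528 0.0276 0.0921] 2 [0.0764 0.0138 0.046 ] mm [76.4 13.8 46. ]
```

Emit:
step_arm(rows=[{"angular": [0, 0, 0], "slide": [0.05, 0.009, 0], "jaw": 1}, {"angular": [0, 0, 0], "slide": [0.05, 0.009, 0], "jaw": 1}, {"angular": [0, 0, 0], "slide": [0.05, 0.009, 0], "jaw": 1}, {"angular": [0, 0, 0], "slide": [0, 0, 0], "jaw": 1}])

```text
time_s: 13.32
tool_pos: [0.5589, -0.0467, 0.1702]
tool_rot: [-178.2, -4.4, 0.8]
force: [-0.2, -0.4, -0.0]
grip_width: 0.0866
grasp_force: 0.0
```

```bash
python3 - <<'E'
from h import *
o=env.get_obs();print(o["tool_pos"],o["tool_rot"],o["qpos"].round(1))
plan((.5595,-.0495,.12),(180,0,0))
E
```

```text
[ 0.55894693 -0.046656    0.17016046] [-178.24636041   -4.3763934     0.84571454] [ 65.   18.6 -71.3 102.   17.4  68.2 -99.8]
turn [-0.0099 -0.0242  0.0051] 1 [-0.0099 -0.0242  0.0051] | slide [0.0011 0.0057 0.1003] 2 [0.0006 0.0028 0.0502] mm [ 0.6  2.8 50.2]
```

Emit:
step_arm(rows=[{"angular": [0, 0, 0], "slide": [0, 0, 0], "jaw": 1}, {"angular": [0, 0, 0], "slide": [0, 0, 0], "jaw": 1}, {"angular": [0, 0, 0], "slide": [0, 0, 0], "jaw": 1}])

```text
time_s: 13.7
tool_pos: [0.5578, -0.0473, 0.1727]
tool_rot: [-178.6, -4.5, 0.8]
force: [-0.0, -0.8, -0.3]
grip_width: 0.087
grasp_force: 0.0
```

```bash
python3 - <<'E'
from h import *
o=env.get_obs();print(o["tool_pos"],o["tool_rot"],o["qpos"].round(1))
E
```

```text
[ 0.55777242 -0.0473228   0.17267073] [-178.62982358   -4.50311989    0.82685543] [ 65.3  18.  -71.6 102.1  17.3  68.2 -99.7]
```

Emit:
step_arm(rows=[{"angular": [-0.0099, -0.0242, 0.005], "slide": [0, 0, -0.05], "jaw": 1}, {"angular": [0, 0, -0.055], "slide": [0, 0, -0.05], "jaw": 1}, {"angular": [0, 0, -0.055], "slide": [0, 0, -0.05], "jaw": 1}, {"angular": [0, 0, -0.055], "slide": [0, 0, 0], "jaw": 1}, {"angular": [0, 0, -0.055], "slide": [0, 0, 0], "jaw": 1}, {"angular": [0, 0, -0.055], "slide": [0, 0, 0], "jaw": 1}, {"angular": [0, 0, -0.055], "slide": [0, 0, 0], "jaw": 1}, {"angular": [0, 0, -0.055], "slide": [0, 0, 0], "jaw": 1}, {"angular": [0, 0, 0], "slide": [0, 0, 0], "jaw": 1}])

```text
time_s: 14.82
tool_pos: [0.556, -0.0477, 0.2478]
tool_rot: [179.7, 0.3, 69.2]
force: [0.4, 0.6, 1.0]
grip_width: 0.0872
grasp_force: 0.0
```

```bash
python3 - <<'E'
from h import *
o=env.get_obs();print(o["tool_pos"],o["tool_rot"],o["qpos"].round(1))
plan((.78,.02,.25),(180,0,80))
plan((.68,.36,.25),(180,0,80),((.78,.02,.25),(180,0,80)))
E
```

```text
[ 0.55598261 -0.04765486  0.24776862] [179.71890011   0.28179333  69.15494629] [ 64.7  21.8 -77.5  92.7  21.9  82.8 -35.5]
turn [ 0.0014  0.0017 -0.0602] 2 [ 0.0007  0.0009 -0.0301] | slide [ 0.2111  0.4177 -0.0045] 5 [ 0.0422  0.0835 -0.0009] mm [105.5 208.9  -2.2]
turn [0. 0. 0.] 0 [0. 0. 0.] | slide [ 0.6349 -0.315  -0.    ] 8 [ 0.0794 -0.0394 -0.    ] mm [ 317.5 -157.5   -0. ]
```

Emit:
step_arm(rows=[{"angular": [0, 0, 0], "slide": [0.031, 0.082, 0], "jaw": 1}, {"angular": [0, 0, 0], "slide": [0.031, 0.082, 0], "jaw": 1}, {"angular": [0, 0, 0], "slide": [0.031, 0.082, 0], "jaw": 1}, {"angular": [0, 0, 0], "slide": [0.031, 0.082, 0], "jaw": 1}, {"angular": [0, 0, 0], "slide": [0.031, 0.082, 0], "jaw": 1}, {"angular": [0, 0, 0], "slide": [0, 0, 0], "jaw": 1}])

```text
time_s: 15.58
tool_pos: [0.7769, -0.0465, 0.2459]
tool_rot: [179.9, 0.2, 69.1]
force: [-0.4, 0.0, 0.2]
grip_width: 0.087
grasp_force: 0.0
```

```bash
python3 - <<'E'
from h import *
o=env.get_obs();print(o["tool_pos"],o["tool_rot"],o["qpos"].round(1))
plan((.70,.35,.25),o["tool_rot"])
E
```

```text
[ 0.7769346  -0.04646491  0.24594377] [1.79873248e+02 1.57780980e-01 6.91017473e+01] [ 30.   45.9 -60.2  56.2  39.   95.2 -37.3]
turn [0. 0. 0.] 0 [0. 0. 0.] | slide [ 0.6859 -0.4266 -0.0109] 9 [ 0.0762 -0.0474 -0.0012] mm [ 342.9 -213.3   -5.5]
```

Emit:
step_arm(rows=[{"angular": [0, 0, 0], "slide": [0.076, -0.047, 0], "jaw": 1}, {"angular": [0, 0, 0], "slide": [0.076, -0.047, 0], "jaw": 1}, {"angular": [0, 0, 0], "slide": [0.076, -0.047, 0], "jaw": 1}, {"angular": [0, 0, 0], "slide": [0.076, -0.047, 0], "jaw": 1}, {"angular": [0, 0, 0], "slide": [0.076, -0.047, 0], "jaw": 1}, {"angular": [0, 0, 0], "slide": [0.076, -0.047, 0], "jaw": 1}, {"angular": [0, 0, 0], "slide": [0.076, -0.047, 0], "jaw": 1}, {"angular": [0, 0, 0], "slide": [0.076, -0.047, 0], "jaw": 1}, {"angular": [0, 0, 0], "slide": [0, 0, 0], "jaw": 1}])

```text
time_s: 16.7
tool_pos: [0.703, 0.309, 0.247]
tool_rot: [179.9, 0.1, 69.6]
force: [0.2, -0.7, 0.5]
grip_width: 0.0867
grasp_force: 0.0
```

```bash
python3 - <<'E'
from h import *
o=env.get_obs();print(o["tool_pos"],o["tool_rot"],o["qpos"].round(1))
plan((.48,.2,.25),o["tool_rot"])
E
```

```text
[0.70301712 0.30895542 0.2469909 ] [1.79859592e+02 1.34101557e-01 6.96497099e+01] [  4.2  45.  -61.   58.2  38.5  94.7 -64.4]
turn [0. 0. 0.] 0 [0. 0. 0.] | slide [-0.3594 -0.3424 -0.006 ] 5 [-0.0719 -0.0685 -0.0012] mm [-179.7 -171.2   -3. ]
```

Emit:
step_arm(rows=[{"angular": [0, 0, 0], "slide": [-0.072, -0.068, 0], "jaw": 1}, {"angular": [0, 0, 0], "slide": [-0.072, -0.068, 0], "jaw": 1}, {"angular": [0, 0, 0], "slide": [-0.072, -0.068, 0], "jaw": 1}, {"angular": [0, 0, 0], "slide": [-0.072, -0.068, 0], "jaw": 1}, {"angular": [0, 0, 0], "slide": [-0.072, -0.068, 0], "jaw": 1}, {"angular": [0, 0, 0], "slide": [0, 0, 0], "jaw": 1}])

```text
time_s: 17.45
tool_pos: [0.4823, 0.1904, 0.2457]
tool_rot: [179.4, 0.8, 68.8]
force: [0.5, -0.3, 0.7]
grip_width: 0.087
grasp_force: 0.0
```

```bash
python3 - <<'E'
from h import *
o=env.get_obs();print(o["tool_pos"],o["tool_rot"],o["qpos"].round(1))
plan((.5595,-.0495,.25),(180,0,69.6))
plan((.5595,-.0495,.25),(180,0,90))
c=env.camera_info("wrist"); w=env.read_camera("wrist")[...,::-1].copy(); cv2.imwrite("pics/w9.png",w)
for p in((.5595,-.0495,.039),(.4586,-.0489,.02),(.426,.147,.05),(.615,.25,.068),(.63,.07,.02)): print(np.round(wpix(p,c)))
E
```

```text
[0.48234902 0.19035883 0.24572052] [179.38477971   0.80401693  68.79779974] [ 45.1  12.2 -77.8  97.7  13.1  80.2 -56. ]
turn [ 0.0034  0.0045 -0.0044] 1 [ 0.0034  0.0045 -0.0044] | slide [-0.3958  0.3118 -0.0086] 6 [-0.066   0.052  -0.0014] mm [-197.9  155.9   -4.3]
turn [ 0.0026  0.005  -0.1178] 3 [ 0.0009  0.0017 -0.0393] | slide [-0.4797  0.1543 -0.0086] 6 [-0.08    0.0257 -0.0014] mm [-239.9   77.2   -4.3]
[421. 306.]
[356. 321.]
[285. 226.]
[406.  90.]
[444. 215.]
```

Emit:
step_arm(rows=[{"angular": [0.0034, 0.0045, -0.0044], "slide": [0, 0, 0], "jaw": 1}, {"angular": [0, 0, 0], "slide": [-0.066, 0.052, 0], "jaw": 1}, {"angular": [0, 0, 0], "slide": [-0.066, 0.052, 0], "jaw": 1}, {"angular": [0, 0, 0], "slide": [-0.066, 0.052, 0], "jaw": 1}, {"angular": [0, 0, 0], "slide": [-0.066, 0.052, 0], "jaw": 1}, {"angular": [0, 0, 0], "slide": [-0.066, 0.052, 0], "jaw": 1}, {"angular": [0, 0, 0], "slide": [-0.066, 0.052, 0], "jaw": 1}, {"angular": [0, 0, 0], "slide": [0, 0, 0], "jaw": 1}])

```text
time_s: 18.5
tool_pos: [0.5653, -0.048, 0.2415]
tool_rot: [-179.5, -0.8, 69.7]
force: [-1.2, 1.3, 0.1]
grip_width: 0.0871
grasp_force: 0.0
```

```bash
python3 - <<'E'
from h import *
o=env.get_obs();print(o["tool_pos"],o["tool_rot"],o["qpos"].round(1))
c=env.camera_info("wrist"); w=env.read_camera("wrist")[...,::-1].copy(); cv2.imwrite("pics/w10.png",w)
print(wpix((.5595,-.0495,.039),c))
plan((.5595,-.0495,.10),(180,0,69.6))
E
```

```text
[ 0.56529536 -0.04802989  0.24149707] [-179.46103628   -0.79478917   69.74245843] [ 60.2  20.7 -70.6  91.6  18.7  81.8 -32.3]
(np.float64(313.86058122594244), np.float64(183.59384802968702))
turn [-0.0031 -0.0046  0.002 ] 1 [-0.0031 -0.0046  0.002 ] | slide [-0.0122 -0.0065  0.2838] 3 [-0.0041 -0.0022  0.0946] mm [ -6.1  -3.2 141.9]
```

```bash
cat >> h.py <<'E'
def dot(w,c,p,r=30):
    hsv=cv2.cvtColor(w,cv2.COLOR_BGR2HSV); x,y=np.array(wpix(p,c)).astype(int); y0=max(y-r,0)
    m=cv2.inRange(hsv[y0:y+r,x-r:x+r],(8,110,80),(28,255,255)); q=np.argwhere(m).mean(0)[::-1]+(x-r,y0); return q,m.sum()/255,wground(*q,p[2],c)
E
python3 - <<'E'
from h import *
print(dot(cv2.imread("pics/w10.png"),env.camera_info("wrist"),(.5595,-.0495,.039),25))
E
```

```text
(array([313.75675676, 183.24324324]), np.float64(37.0), array([ 0.55889591, -0.04591128,  0.039     ]))
```

Emit:
step_arm(rows=[{"angular": [-0.003, -0.0045, 0.002], "slide": [-0.006, -0.003, 0.08], "jaw": 1}, {"angular": [0, 0, 0], "slide": [-0.006, -0.003, 0.08], "jaw": 1}, {"angular": [0, 0, 0], "slide": [0, 0, 0.08], "jaw": 1}, {"angular": [0, 0, 0], "slide": [0, 0, 0.04], "jaw": 1}, {"angular": [0, 0, 0], "slide": [0, 0, 0], "jaw": 1}])

```text
time_s: 19.18
tool_pos: [0.5582, -0.0472, 0.1022]
tool_rot: [180.0, 0.2, 69.8]
force: [-0.0, -0.0, 0.6]
grip_width: 0.0872
grasp_force: 0.0
```

```bash
python3 - <<'E'
from h import *
o=env.get_obs();print(o["tool_pos"],o["tool_rot"],o["qpos"].round(1))
plan((.5595,-.0492,.008),(180,0,69.6))
E
```

```text
[ 0.55824852 -0.04717282  0.10218802] [1.79981993e+02 1.60180636e-01 6.98379247e+01] [ 55.7  26.4 -65.5 102.7  26.   67.9 -37.9]
turn [0.0001 0.0009 0.0013] 1 [0.0001 0.0009 0.0013] | slide [-0.0029  0.0038  0.1884] 2 [-0.0015  0.0019  0.0942] mm [-1.5  1.9 94.2]
```

Emit:
step_arm(rows=[{"angular": [0, 0, 0], "slide": [-0.003, 0.004, 0.06], "jaw": 1}, {"angular": [0, 0, 0], "slide": [0, 0, 0.06], "jaw": 1}, {"angular": [0, 0, 0], "slide": [0, 0, 0.04], "jaw": 1}, {"angular": [0, 0, 0], "slide": [0, 0, 0.02], "jaw": 1}, {"angular": [0, 0, 0], "slide": [0, 0, 0], "jaw": 0.6}, {"angular": [0, 0, 0], "slide": [0, 0, 0], "jaw": 0.3}, {"angular": [0, 0, 0], "slide": [0, 0, 0], "jaw": 0.3}, {"angular": [0, 0, 0], "slide": [0, 0, 0], "jaw": 0.3}, {"angular": [0, 0, 0], "slide": [0, 0, 0], "jaw": 0.3}, {"angular": [0, 0, 0], "slide": [0, 0, 0], "jaw": 0.3}], newtons=15)

```text
time_s: 20.42
tool_pos: [0.5601, -0.0511, 0.0132]
tool_rot: [179.8, 0.2, 69.7]
force: [-0.6, 0.0, 1.0]
grip_width: 0.0377
grasp_force: 15.0
```

```bash
python3 - <<'E'
from h import *
o=env.get_obs();print(o["tool_pos"],o["tool_rot"],o["qpos"].round(1),o["grip_width"],o["grasp_force"])
p=o["tool_pos"]
plan((p[0],p[1],.06),(180,0,69.6))
plan((.4586,-.0489,.06),(180,0,69.6),((p[0],p[1],.06),(180,0,69.6)))
E
```

```text
[ 0.56006315 -0.05112705  0.01320576] [179.842371     0.23723772  69.72813226] [ 50.9  32.6 -59.6 106.5  32.8  60.  -42.3] 0.03768908038009133 15.00102509278804
turn [0.0009 0.0013 0.0007] 1 [0.0009 0.0013 0.0007] | slide [ 0.      0.     -0.0936] 1 [ 0.      0.     -0.0936] mm [  0.    0.  -46.8]
turn [0. 0. 0.] 0 [0. 0. 0.] | slide [-0.0666 -0.1918 -0.    ] 3 [-0.0222 -0.0639 -0.    ] mm [-33.3 -95.9  -0. ]
```

Emit:
step_arm(rows=[{"angular": [0, 0, 0], "slide": [0, 0, -0.045], "jaw": 0.3}, {"angular": [0, 0, 0], "slide": [0, 0, -0.045], "jaw": 0.3}, {"angular": [0, 0, 0], "slide": [-0.022, -0.064, 0], "jaw": 0.3}, {"angular": [0, 0, 0], "slide": [-0.022, -0.064, 0], "jaw": 0.3}, {"angular": [0, 0, 0], "slide": [-0.022, -0.064, 0], "jaw": 0.3}, {"angular": [0, 0, 0], "slide": [0, 0, 0], "jaw": 0.3}, {"angular": [0, 0, 0], "slide": [0, 0, 0], "jaw": 0.3}])

```text
time_s: 21.3
tool_pos: [0.46, -0.0491, 0.0592]
tool_rot: [179.7, 0.3, 69.7]
force: [1.0, 0.8, -0.5]
grip_width: 0.0374
grasp_force: 15.0
```

```bash
python3 - <<'E'
from h import *
o=env.get_obs();print(o["tool_pos"],o["tool_rot"],o["qpos"].round(1),o["grip_width"],o["grasp_force"])
plan((.4581,-.0504,.04),(180,0,69.6))
E
```

```text
[ 0.4600163  -0.0491125   0.05923911] [179.66326506   0.25992513  69.70261534] [ 70.1  16.4 -73.2 117.9  18.9  58.4 -32.8] 0.03744399816314408 14.999816841445863
turn [0.0019 0.0014 0.0006] 1 [0.0019 0.0014 0.0006] | slide [-0.0037 -0.0027  0.0385] 1 [-0.0037 -0.0027  0.0385] mm [-1.9 -1.3 19.2]
```

Emit:
step_arm(rows=[{"angular": [0.0019, 0.0014, 0], "slide": [-0.0037, -0.0027, 0.02], "jaw": 0.3}, {"angular": [0, 0, 0], "slide": [0, 0, 0.02], "jaw": 0.3}, {"angular": [0, 0, 0], "slide": [0, 0, 0.014], "jaw": 0.3}, {"angular": [0, 0, 0], "slide": [0, 0, 0], "jaw": 0.3}, {"angular": [0, 0, 0], "slide": [0, 0, 0], "jaw": 0.3}])

```text
time_s: 21.92
tool_pos: [0.4569, -0.0495, 0.031]
tool_rot: [-179.8, -0.0, 69.8]
force: [0.2, -0.2, -1.3]
grip_width: 0.0374
grasp_force: 15.0
```

```bash
python3 - <<'E'
from h import *
o=env.get_obs();print(o["tool_pos"],o["tool_rot"],o["force"],o["grip_width"])
plan((.4581,-.0504,.0272),(180,0,69.6))
E
```

```text
[ 0.45686585 -0.04953569  0.03101425] [-1.79823881e+02 -4.73720936e-02  6.97631494e+01] [ 0.21600976 -0.22955385 -1.33372609] 0.03736038769161162
turn [-0.001  -0.0003  0.0009] 1 [-0.001  -0.0003  0.0009] | slide [-0.0008  0.0029  0.0076] 1 [-0.0008  0.0029  0.0076] mm [-0.4  1.5  3.8]
```

Emit:
step_arm(rows=[{"angular": [0, 0, 0], "slide": [-0.001, 0.003, 0], "jaw": 0.3}, {"angular": [0, 0, 0], "slide": [0, 0, 0.004], "jaw": 0.3}, {"angular": [0, 0, 0], "slide": [0, 0, 0.004], "jaw": 0.3}, {"angular": [0, 0, 0], "slide": [0, 0, 0], "jaw": 0.3}, {"angular": [0, 0, 0], "slide": [0, 0, 0], "jaw": 0.3}])

```text
time_s: 22.55
tool_pos: [0.4581, -0.051, 0.0272]
tool_rot: [-179.8, -0.0, 69.7]
force: [-1.0, -0.1, 3.5]
grip_width: 0.0374
grasp_force: 15.0
```

```bash
python3 - <<'E'
from h import *
o=env.get_obs();print(o["tool_pos"],o["tool_rot"],o["force"],o["wrist_torque"],o["grip_width"])
E
```

```text
[ 0.45805915 -0.05097414  0.02717709] [-1.79840540e+02 -1.01857249e-02  6.97266628e+01] [-0.9670567  -0.06391473  3.54137458] [-0.12474414  0.14889492 -0.00872157] 0.037415493599512455
```

Emit:
step_arm(rows=[{"angular": [0, 0, 0], "slide": [0, 0, 0], "jaw": 0.48}, {"angular": [0, 0, 0], "slide": [0, 0, 0], "jaw": 0.55}, {"angular": [0, 0, 0], "slide": [0, 0, 0], "jaw": 0.7}, {"angular": [0, 0, 0], "slide": [0, 0, -0.04], "jaw": 0.8}, {"angular": [0, 0, 0], "slide": [0, 0, -0.08], "jaw": 1}, {"angular": [0, 0, 0], "slide": [0, 0, -0.1], "jaw": 1}, {"angular": [0, 0, 0], "slide": [-0.02, 0, -0.1], "jaw": 1}, {"angular": [0, 0, 0], "slide": [-0.02, 0, -0.08], "jaw": 1}, {"angular": [0, 0, 0], "slide": [0, 0, 0], "jaw": 1}, {"angular": [0, 0, 0], "slide": [0, 0, 0], "jaw": 1}])

```text
time_s: 23.8
tool_pos: [0.4511, -0.0696, 0.2262]
tool_rot: [-179.8, 0.0, 69.7]
force: [0.4, -0.8, -1.0]
grip_width: 0.0869
grasp_force: 0.0
```

Emit:
step_arm(rows=[{"angular": [0, 0, 0], "slide": [0, 0, 0], "jaw": 1}, {"angular": [0, 0, 0], "slide": [0, 0, 0], "jaw": 1}])

```text
time_s: 24.05
tool_pos: [0.451, -0.0692, 0.226]
tool_rot: [-179.7, -0.1, 69.8]
force: [0.2, -0.0, 0.4]
grip_width: 0.087
grasp_force: 0.0
```

```bash
python3 - <<'E'
from h import *
o=env.get_obs();print(o["tool_pos"],o["tool_rot"],o["qpos"].round(1))
c=env.camera_info("wrist"); w=env.read_camera("wrist")[...,::-1].copy(); cv2.imwrite("pics/w11.png",w)
hsv=cv2.cvtColor(w,cv2.COLOR_BGR2HSV); p=wpix((.4586,-.0489,.02),c); print(p)
print("dot",dot(w,c,(.4586,-.0489,.053),14))
om=cv2.inRange(hsv,(8,70,80),(28,255,255))
print("board",np.array(circ(contour(om,p,55),.012,c)))
yy,xx=np.mgrid[:400,:640]; m=255-om; m[(xx-p[0])**2+(yy-p[1])**2>42**2]=0
print("saucer",np.array(circ(contour(m,p,42),.020,c)))
for q in((.426,.147,.05),(.615,.25,.068),(.63,.07,.02)): print(np.round(wpix(q,c)))
E
```

```text
[ 0.45104639 -0.0691952   0.22601265] [-1.79711187e+02 -1.05389262e-01  6.97991590e+01] [ 85.4 -10.8 -71.1 106.8 -10.6  77.2  -3.2]
(np.float64(317.2730247335654), np.float64(160.52735658021032))
dot (array([317.5, 165. ]), np.float64(38.0), array([ 0.4586439 , -0.04975792,  0.053     ]))
board [ 4.59375998e-01 -4.91596448e-02  5.46261942e-02  2.52000000e+02
  2.52000000e+02]
saucer [ 4.59192134e-01 -4.93618150e-02  3.88675753e-02  1.85000000e+02
  1.85000000e+02]
[230.  16.]
[ 354. -104.]
[415.  27.]
```

View pics/w11.png

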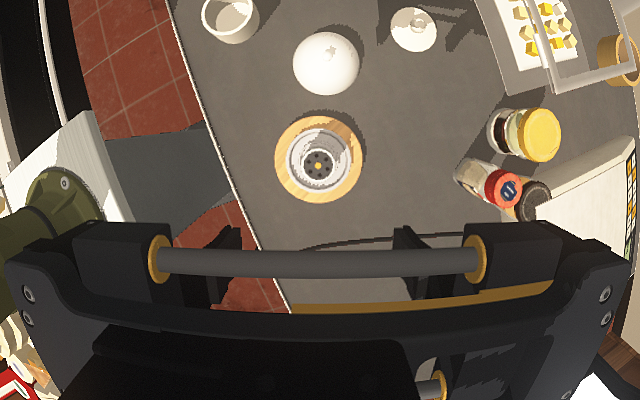

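Emit:
step_arm(rows=[{"angular": [0, 0, 0], "slide": [0.068, 0.07, -0.015], "jaw": 1}, {"angular": [0, 0, 0], "slide": [0.068, 0.07, -0.015], "jaw": 1}, {"angular": [0, 0, 0], "slide": [0.068, 0.07, -0.015], "jaw": 1}, {"angular": [0, 0, 0], "slide": [0.068, 0.07, -0.015], "jaw": 1}, {"angular": [0, 0, 0], "slide": [0.068, 0.07, -0.015], "jaw": 1}, {"angular": [0, 0, 0], "slide": [0.068, 0.07, -0.015], "jaw": 1}, {"angular": [0, 0, 0], "slide": [0.082, -0.052, 0], "jaw": 1}, {"angular": [0, 0, 0], "slide": [0.082, -0.052, 0], "jaw": 1}, {"angular": [0, 0, 0], "slide": [0.082, -0.052, 0], "jaw": 1}, {"angular": [0, 0, 0], "slide": [0.082, -0.052, 0], "jaw": 1}])

```text
time_s: 25.35
tool_pos: [0.6574, 0.2332, 0.266]
tool_rot: [-179.2, 0.3, 70.0]
force: [0.4, 0.3, 0.3]
grip_width: 0.0869
grasp_force: 0.0
```

```bash
python3 - <<'E'
from h import *
o=env.get_obs();print(o["tool_pos"],o["tool_rot"],o["qpos"].round(1))
plan((.607,.228,.27),(180,0,69.8))
E
```

```text
[0.65743397 0.23320971 0.26595489] [-179.18954276    0.27484577   70.00822375] [ 15.9  36.9 -63.   68.9  31.8  92.5 -60.4]
turn [-0.0045  0.0015  0.0011] 1 [-0.0045  0.0015  0.0011] | slide [-0.0446 -0.0911 -0.0081] 2 [-0.0223 -0.0455 -0.004 ] mm [-22.3 -45.5  -4. ]
```

Emit:
step_arm(rows=[{"angular": [-0.0045, 0.0015, 0.001], "slide": [-0.022, -0.045, -0.004], "jaw": 1}, {"angular": [0, 0, 0], "slide": [-0.022, -0.045, -0.004], "jaw": 1}, {"angular": [0, 0, 0], "slide": [0, 0, 0], "jaw": 1}, {"angular": [0, 0, 0], "slide": [0, 0, 0], "jaw": 1}, {"angular": [0, 0, 0], "slide": [0, 0, 0], "jaw": 1}, {"angular": [0, 0, 0], "slide": [0, 0, 0], "jaw": 1}])

```text
time_s: 26.1
tool_pos: [0.6086, 0.2264, 0.2712]
tool_rot: [179.9, -0.0, 69.8]
force: [0.5, -0.1, -0.8]
grip_width: 0.0872
grasp_force: 0.0
```

```bash
python3 - <<'E'
from h import *
import pickle
o=env.get_obs();print(o["tool_pos"],o["tool_rot"],o["qpos"].round(1))
c=env.camera_info("wrist"); w=env.read_camera("wrist")[...,::-1].copy(); cv2.imwrite("pics/w12.png",w); pickle.dump(c,open("c12.p","wb"))
g=cv2.GaussianBlur(cv2.cvtColor(w,cv2.COLOR_BGR2GRAY),(0,0),.8).astype(float)
a=np.linspace(0,2*np.pi,120,endpoint=False); C=np.c_[np.cos(a),np.sin(a)]
def samp(x,y,r,z):
    P=np.array([wpix((x+r*u,y+r*v,z),c) for u,v in C]); return g[np.clip(P[:,1],0,399).astype(int),np.clip(P[:,0],0,639).astype(int)]
best=[]
for x in np.arange(.595,.636,.002):
    for y in np.arange(.23,.276,.002):
        ring=samp(x,y,.030,.068); best.append((ring.mean()+ring.std(),x,y))
best.sort(); print(best[:5]); 
_,x,y=best[0]; u,v=np.array(wpix((x,y,.068),c)).astype(int); print(u,v)
V=cv2.resize(w[max(v-60,0):v+60,u-70:u+70],None,fx=4,fy=4,interpolation=cv2.INTER_CUBIC); v0=max(v-60,0)
for r in(.0265,.033):
    for p,q in C[::3]:
        A=np.array(wpix((x+r*p,y+r*q,.068),c)); cv2.circle(V,tuple(((A-(u-70,v0))*4).astype(int)),1,(0,255,0),-1)
W=np.hstack([V,np.zeros((V.shape[0],10,3),np.uint8)]); cv2.imwrite("pics/c12.png",W)
E
```

```text
[0.60856585 0.22637401 0.27116626] [ 1.79943733e+02 -3.57834585e-02  6.97929362e+01] [ 22.1  30.8 -66.4  77.4  28.1  89.2 -61.5]
[(np.float64(63.41571957465379), np.float64(0.619), np.float64(0.25)), (np.float64(63.764059864742464), np.float64(0.621), np.float64(0.25)), (np.float64(64.05103320523176), np.float64(0.619), np.float64(0.252)), (np.float64(64.07226390762354), np.float64(0.625), np.float64(0.25)), (np.float64(64.090970239907), np.float64(0.629), np.float64(0.24200000000000002))]
317 157
```

View pics/c12.png

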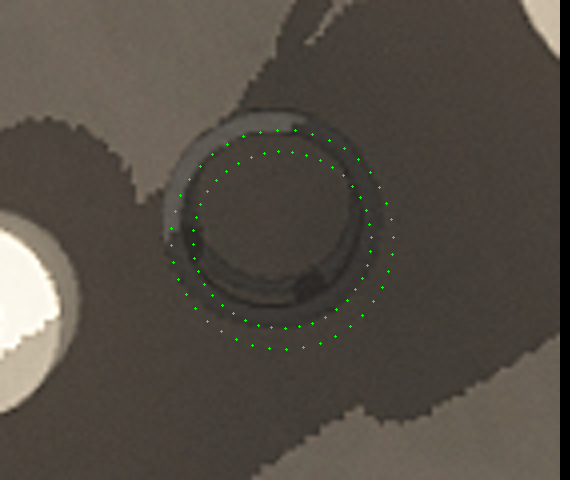

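```bash
python3 - <<'E'
from h import *
import pickle
from scipy.ndimage import map_coordinates
c=pickle.load(open("c12.p","rb")); w=cv2.imread("pics/w12.png")
g=np.log(cv2.GaussianBlur(w.astype(np.float32),(0,0),1.0).mean(2)+1)
gm=np.hypot(cv2.Sobel(g,-1,1,0),cv2.Sobel(g,-1,0,1)); gm=np.minimum(gm,.25)
a=np.linspace(0,2*np.pi,180,endpoint=False); C=np.c_[np.cos(a),np.sin(a)]
x0,y0,_=wground(314.6,150.5,.068,c); print(x0,y0)
def sc(x,y):
    s=0
    for r in(.033,):
        P=np.array([wpix((x+r*u,y+r*v,.068),c) for u,v in C]); s+=map_coordinates(gm,[P[:,1],P[:,0]],order=1).mean()
    return s
B=sorted(((sc(x,y),x,y) for x in np.arange(x0-.007,x0+.0071,.001) for y in np.arange(y0-.007,y0+.0071,.001)),reverse=True)
for b in B[:6]: print(np.round(b,4))
x,y=np.average([b[1:] for b in B[:6]],axis=0,weights=[b[0] for b in B[:6]])
u0,v0=247,97; V=cv2.resize(cv2.convertScaleAbs(w[v0:v0+120,u0:u0+140],alpha=2,beta=-60),None,fx=5,fy=5,interpolation=cv2.INTER_CUBIC)
for r in(.0265,.033):
    for p,q in C[::4]:
        A=np.array(wpix((x+r*p,y+r*q,.068),c)); cv2.circle(V,tuple(((A-(u0,v0)+.5)*5).astype(int)),1,(0,255,0),-1)
cv2.imwrite("pics/c13.png",V); print(x,y)
E
```

```text
0.6184886097662625 0.25876733809517943
[0.2412 0.6175 0.2578]
[0.2388 0.6185 0.2578]
[0.2326 0.6185 0.2568]
[0.2324 0.6175 0.2568]
[0.2215 0.6175 0.2588]
[0.2151 0.6185 0.2588]
0.6179855434119801 0.2577467647091997
```

View pics/c13.png

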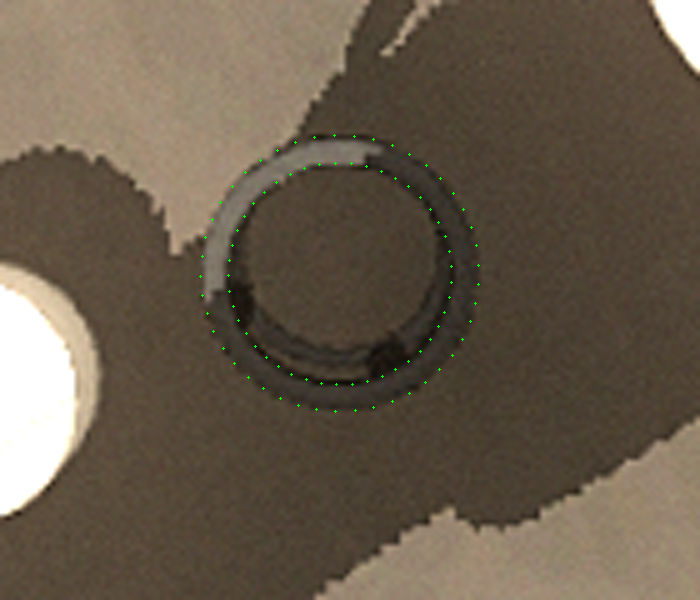

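```bash
python3 - <<'E'
from h import *
plan((.618,.2577,.10),(180,0,69.8))
E
```

```text
turn [ 0.0003 -0.0002  0.0001] 1 [ 0.0003 -0.0002  0.0001] | slide [ 0.0652 -0.0035  0.3425] 4 [ 0.0163 -0.0009  0.0856] mm [ 32.6  -1.8 171.3]
```

Emit:
step_arm(rows=[{"angular": [0, 0, 0], "slide": [0.0325, -0.001, 0.06], "jaw": 1}, {"angular": [0, 0, 0], "slide": [0.0325, -0.002, 0.09], "jaw": 1}, {"angular": [0, 0, 0], "slide": [0, 0, 0.09], "jaw": 1}, {"angular": [0, 0, 0], "slide": [0, 0, 0.09], "jaw": 1}, {"angular": [0, 0, 0], "slide": [0, 0, 0], "jaw": 1}, {"angular": [0, 0, 0], "slide": [0, 0, 0], "jaw": 1}])

```text
time_s: 26.9
tool_pos: [0.619, 0.2583, 0.1084]
tool_rot: [179.8, -0.1, 69.8]
force: [0.4, 0.3, 0.5]
grip_width: 0.0868
grasp_force: 0.0
```

```bash
python3 - <<'E'
from h import *
o=env.get_obs();print(o["tool_pos"],o["tool_rot"],o["qpos"].round(1))
plan((.618,.2577,.045),(180,0,69.8))
E
```

```text
[0.61898339 0.25826697 0.10841775] [ 1.79836708e+02 -1.33759882e-01  6.98195701e+01] [ 17.   39.  -61.1  86.3  34.8  75.1 -67.7]
turn [ 0.0009 -0.0007  0.0001] 1 [ 0.0009 -0.0007  0.0001] | slide [-0.0017 -0.0015  0.1268] 2 [-0.0009 -0.0007  0.0634] mm [-0.9 -0.7 63.4]
```

Emit:
step_arm(rows=[{"angular": [0, 0, 0], "slide": [-0.0017, -0.0015, 0.05], "jaw": 1}, {"angular": [0, 0, 0], "slide": [0, 0, 0.05], "jaw": 1}, {"angular": [0, 0, 0], "slide": [0, 0, 0.026], "jaw": 1}, {"angular": [0, 0, 0], "slide": [0, 0, 0], "jaw": 1}, {"angular": [0, 0, 0], "slide": [0, 0, 0], "jaw": 0.7}, {"angular": [0, 0, 0], "slide": [0, 0, 0], "jaw": 0.65}, {"angular": [0, 0, 0], "slide": [0, 0, 0], "jaw": 0.65}, {"angular": [0, 0, 0], "slide": [0, 0, 0], "jaw": 0.65}], newtons=20)

```text
time_s: 27.9
tool_pos: [0.6175, 0.2572, 0.0442]
tool_rot: [179.9, -0.1, 69.8]
force: [-0.5, 0.1, 1.8]
grip_width: 0.0644
grasp_force: 20.0
```

```bash
python3 - <<'E'
from h import *
o=env.get_obs();print(o["tool_pos"],o["tool_rot"],o["qpos"].round(1),o["grip_width"],o["grasp_force"])
E
```

```text
[0.61746964 0.2572014  0.04420925] [ 1.79868725e+02 -5.03481732e-02  6.98261460e+01] [ 15.9  42.2 -58.5  89.5  37.7  69.7 -69.6] 0.06440866565118485 19.99904064941802
```

Emit:
step_arm(rows=[{"angular": [0, 0, 0], "slide": [0, 0, -0.06], "jaw": 0.65}, {"angular": [0, 0, 0], "slide": [0, 0, -0.09], "jaw": 0.65}, {"angular": [0, 0, 0], "slide": [0, 0, -0.09], "jaw": 0.65}, {"angular": [0, 0, 0], "slide": [-0.06, -0.008, 0], "jaw": 0.65}, {"angular": [0, 0, 0], "slide": [-0.085, -0.011, 0], "jaw": 0.65}, {"angular": [0, 0, 0], "slide": [-0.085, -0.011, 0], "jaw": 0.65}, {"angular": [0, 0, 0], "slide": [-0.085, -0.011, 0], "jaw": 0.65}, {"angular": [0, 0, 0], "slide": [-0.085, -0.011, 0], "jaw": 0.65}])

```text
time_s: 28.9
tool_pos: [0.5226, 0.0769, 0.1629]
tool_rot: [179.9, 0.0, 69.8]
force: [0.3, -0.5, -1.9]
grip_width: 0.0645
grasp_force: 20.0
```

Emit:
step_arm(rows=[{"angular": [0, 0, 0], "slide": [-0.085, -0.011, 0], "jaw": 0.65}, {"angular": [0, 0, 0], "slide": [-0.085, -0.011, 0], "jaw": 0.65}, {"angular": [0, 0, 0], "slide": [-0.085, -0.011, 0], "jaw": 0.65}, {"angular": [0, 0, 0], "slide": [0, 0, 0], "jaw": 0.65}, {"angular": [0, 0, 0], "slide": [0, 0, 0], "jaw": 0.65}])

```text
time_s: 29.52
tool_pos: [0.4641, -0.0356, 0.1633]
tool_rot: [179.9, 0.0, 69.8]
force: [0.6, -0.2, -2.4]
grip_width: 0.0642
grasp_force: 20.0
```

```bash
python3 - <<'E'
from h import *
o=env.get_obs();print(o["tool_pos"],o["tool_rot"],o["qpos"].round(1),o["grip_width"],o["grasp_force"])
plan((.4587,-.0497,.11),(180,0,69.8))
E
```

```text
[ 0.46411858 -0.03562165  0.16333012] [1.79884333e+02 2.70536109e-02 6.98008796e+01] [ 79.6   0.7 -77.4 111.    0.8  68.7 -18.3] 0.06422067356228234 20.000509079836775
turn [0.0006 0.0002 0.    ] 1 [0.0006 0.0002 0.    ] | slide [-0.0302 -0.0004  0.1067] 2 [-0.0151 -0.0002  0.0533] mm [-15.1  -0.2  53.3]
```

Emit:
step_arm(rows=[{"angular": [0.0006, 0, 0], "slide": [-0.03, 0, 0], "jaw": 0.65}, {"angular": [0, 0, 0], "slide": [0, 0, 0.05], "jaw": 0.65}, {"angular": [0, 0, 0], "slide": [0, 0, 0.055], "jaw": 0.65}, {"angular": [0, 0, 0], "slide": [0, 0, 0], "jaw": 0.65}, {"angular": [0, 0, 0], "slide": [0, 0, 0], "jaw": 0.65}, {"angular": [0, 0, 0], "slide": [0, 0, 0], "jaw": 0.65}])

```text
time_s: 30.28
tool_pos: [0.4601, -0.0494, 0.112]
tool_rot: [179.9, -0.0, 69.9]
force: [-0.0, 0.1, -2.2]
grip_width: 0.0647
grasp_force: 20.0
```

```bash
python3 - <<'E'
from h import *
o=env.get_obs();print(o["tool_pos"],o["tool_rot"],o["qpos"].round(1))
plan((.4587,-.0497,.07),(180,0,69.8))
E
```

```text
[ 0.46007255 -0.04938492  0.1120059 ] [ 1.79898589e+02 -1.78883318e-02  6.98899833e+01] [ 75.7   8.5 -75.7 114.8   9.2  63.3 -24.1]
turn [ 0.0006 -0.0001  0.0005] 1 [ 0.0006 -0.0001  0.0005] | slide [-0.0015 -0.0024  0.084 ] 1 [-0.0015 -0.0024  0.084 ] mm [-0.8 -1.2 42. ]
```

Emit:
step_arm(rows=[{"angular": [0.0006, 0, 0], "slide": [-0.0015, -0.0024, 0.03], "jaw": 0.65}, {"angular": [0, 0, 0], "slide": [0, 0, 0.03], "jaw": 0.65}, {"angular": [0, 0, 0], "slide": [0, 0, 0.024], "jaw": 0.65}, {"angular": [0, 0, 0], "slide": [0, 0, 0], "jaw": 0.65}, {"angular": [0, 0, 0], "slide": [0, 0, 0], "jaw": 0.65}, {"angular": [0, 0, 0], "slide": [0, 0, 0], "jaw": 0.65}])

```text
time_s: 31.02
tool_pos: [0.4581, -0.0502, 0.0695]
tool_rot: [-179.9, -0.0, 69.8]
force: [-0.1, -1.0, -1.0]
grip_width: 0.0643
grasp_force: 20.0
```

```bash
python3 - <<'E'
from h import *
o=env.get_obs();print(o["tool_pos"],o["tool_rot"],o["force"])
plan((.4587,-.0497,.064),(180,0,69.8))
E
```

```text
[ 0.4581102  -0.05019884  0.06948268] [-1.79949038e+02 -6.40159858e-03  6.98259388e+01] [-0.09249159 -0.98469896 -1.04809777]
turn [-0.0003 -0.      0.0001] 1 [-0.0003 -0.      0.0001] | slide [0.0013 0.0008 0.011 ] 1 [0.0013 0.0008 0.011 ] mm [0.7 0.4 5.5]
```

Emit:
step_arm(rows=[{"angular": [0, 0, 0], "slide": [0.0013, 0.0008, 0.006], "jaw": 0.65}, {"angular": [0, 0, 0], "slide": [0, 0, 0.006], "jaw": 0.65}, {"angular": [0, 0, 0], "slide": [0, 0, 0.004], "jaw": 0.65}, {"angular": [0, 0, 0], "slide": [0, 0, 0], "jaw": 0.65}, {"angular": [0, 0, 0], "slide": [0, 0, 0], "jaw": 0.65}])

```text
time_s: 31.65
tool_pos: [0.4585, -0.0496, 0.0609]
tool_rot: [-179.9, -0.0, 69.8]
force: [1.2, -0.8, -2.0]
grip_width: 0.0643
grasp_force: 20.0
```

```bash
python3 - <<'E'
from h import *
o=env.get_obs();print(o["tool_pos"],o["tool_rot"],o["force"],o["wrist_torque"])
E
```

```text
[ 0.45845702 -0.04959153  0.06094636] [-1.79913063e+02 -3.25025165e-02  6.98376518e+01] [ 1.20551107 -0.80064075 -1.96425913] [-0.12754499 -0.43717963  0.04159076]
```

Emit:
step_arm(rows=[{"angular": [0, 0, 0], "slide": [0, 0, 0.004], "jaw": 0.65}, {"angular": [0, 0, 0], "slide": [0, 0, 0.002], "jaw": 0.65}, {"angular": [0, 0, 0], "slide": [0, 0, 0], "jaw": 0.65}, {"angular": [0, 0, 0], "slide": [0, 0, 0], "jaw": 0.65}])

```text
time_s: 32.15
tool_pos: [0.4587, -0.0495, 0.0582]
tool_rot: [-179.9, -0.0, 69.8]
force: [2.7, 0.5, 1.6]
grip_width: 0.0643
grasp_force: 20.0
```

```bash
python3 - <<'E'
from h import *
o=env.get_obs();print(o["tool_pos"],o["tool_rot"],o["force"],o["wrist_torque"])
E
```

```text
[ 0.45873887 -0.0495459   0.05817985] [-1.79943611e+02 -3.72888184e-02  6.98371729e+01] [2.74539591 0.53961853 1.59997057] [-0.01987407 -0.70917952  0.03952191]
```

Emit:
step_arm(rows=[{"angular": [0, 0, 0], "slide": [0, 0, 0], "jaw": 0.78}, {"angular": [0, 0, 0], "slide": [0, 0, 0], "jaw": 0.85}, {"angular": [0, 0, 0], "slide": [0, 0, 0], "jaw": 0.95}, {"angular": [0, 0, 0], "slide": [0, 0, -0.03], "jaw": 1}, {"angular": [0, 0, 0], "slide": [0, 0, -0.07], "jaw": 1}, {"angular": [0, 0, 0], "slide": [0, 0, -0.09], "jaw": 1}, {"angular": [0, 0, 0], "slide": [0, 0, -0.09], "jaw": 1}, {"angular": [0, 0, 0], "slide": [-0.02, 0, -0.05], "jaw": 1}, {"angular": [0, 0, 0], "slide": [0, 0, 0], "jaw": 1}, {"angular": [0, 0, 0], "slide": [0, 0, 0], "jaw": 1}])

```text
time_s: 33.4
tool_pos: [0.4546, -0.0586, 0.2223]
tool_rot: [-179.8, 0.0, 69.9]
force: [0.6, 0.8, -1.0]
grip_width: 0.087
grasp_force: 0.0
```

```bash
cat >> h.py <<'E'
from scipy.ndimage import map_coordinates
def ringfit(w,c,p,r,z,span=.012,sig=1.0,cap=.25):
    g=np.log(cv2.GaussianBlur(w.astype(np.float32),(0,0),sig).mean(2)+1); gm=np.minimum(np.hypot(cv2.Sobel(g,-1,1,0),cv2.Sobel(g,-1,0,1)),cap)
    a=np.linspace(0,2*np.pi,120,endpoint=False); C=np.c_[np.cos(a),np.sin(a)]
    def sc(x,y): P=np.array([wpix((x+r*u,y+r*v,z),c) for u,v in C]); return map_coordinates(gm,[P[:,1],P[:,0]],order=1).mean()
    x,y=p
    for s in(span,span/4,span/12):
        B=sorted(((sc(a,b),a,b) for a in np.linspace(x-s,x+s,9) for b in np.linspace(y-s,y+s,9)),reverse=True); x,y=B[0][1:]
    return round(x,4),round(y,4),round(B[0][0],3)
E
python3 - <<'E'
from h import *
o=env.get_obs();print(o["tool_pos"],o["tool_rot"],o["qpos"].round(1),o["force"])
c=env.camera_info("wrist"); w=env.read_camera("wrist")[...,::-1].copy(); cv2.imwrite("pics/w14.png",w)
print("board",ringfit(w,c,(.4589,-.0491),.055,.012)); print("standtop",ringfit(w,c,(.4589,-.0491),.033,.082),ringfit(w,c,(.4589,-.0491),.0265,.082))
print("pot",wpix((.426,.147,.052),c),ringfit(w,c,(.426,.147),.031,.052,.016)); print("lid",wpix((.63,.07,.008),c),ringfit(w,c,(.63,.07),.031,.008,.012))
plan((.70,.05,.25),(180,0,69.8))
E
```

```text
[ 0.45464997 -0.0585998   0.22233674] [-1.79829250e+02  5.52251926e-03  6.98601923e+01] [ 83.3  -9.7 -71.3 107.   -9.5  76.5  -5.6] [ 0.6297331   0.81416691 -0.98293766]
board (np.float64(0.4594), np.float64(-0.0496), np.float32(0.25))
standtop (np.float64(0.4604), np.float64(-0.0468), np.float32(0.249)) (np.float64(0.4529), np.float64(-0.0514), np.float32(0.246))
pot (np.float64(228.2059114153854), np.float64(23.203409625996386)) (np.float64(0.4227), np.float64(0.1553), np.float32(0.193))
lid (np.float64(413.2971569327643), np.float64(36.367786600659684)) (np.float64(0.6332), np.float64(0.0703), np.float32(0.25))
turn [-0.0012 -0.0002  0.0005] 1 [-0.0012 -0.0002  0.0005] | slide [ 0.3731  0.386  -0.056 ] 6 [ 0.0622  0.0643 -0.0093] mm [186.5 193.  -28. ]
```

```bash
python3 - <<'E'
from h import *
c=env.camera_info("wrist"); w=cv2.imread("pics/w14.png")
for r,z in((.033,.082),(.0265,.082),(.055,.012),(.040,.020)): print(r,z,ringfit(w,c,(.459,-.049),r,z,.008,1.0,2))
print("pot",ringfit(w,c,(.426,.147),.031,.052,.016,1,2),ringfit(w,c,(.426,.147),.0265,.052,.016,1,2)); print("lid",ringfit(w,c,(.63,.07),.031,.008,.012,1,2))
E
```

```text
0.033 0.082 (np.float64(0.4598), np.float64(-0.0468), np.float32(1.374))
0.0265 0.082 (np.float64(0.4592), np.float64(-0.0475), np.float32(1.215))
0.055 0.012 (np.float64(0.4588), np.float64(-0.0488), np.float32(1.441))
0.04 0.02 (np.float64(0.4558), np.float64(-0.0575), np.float32(1.352))
pot (np.float64(0.4237), np.float64(0.156), np.float32(1.254)) (np.float64(0.419), np.float64(0.1537), np.float32(0.806))
lid (np.float64(0.6312), np.float64(0.0705), np.float32(1.96))
```

Emit:
step_arm(rows=[{"angular": [0, 0, 0], "slide": [0.062, 0.064, -0.01], "jaw": 1}, {"angular": [0, 0, 0], "slide": [0.062, 0.064, -0.01], "jaw": 1}, {"angular": [0, 0, 0], "slide": [0.062, 0.064, -0.01], "jaw": 1}, {"angular": [0, 0, 0], "slide": [0.062, 0.064, -0.01], "jaw": 1}, {"angular": [0, 0, 0], "slide": [0.062, 0.064, -0.01], "jaw": 1}, {"angular": [0, 0, 0], "slide": [0.062, 0.064, -0.01], "jaw": 1}, {"angular": [0, 0, 0], "slide": [0.08, -0.05, 0], "jaw": 1}, {"angular": [0, 0, 0], "slide": [0.08, -0.05, 0], "jaw": 1}, {"angular": [0, 0, 0], "slide": [0.08, -0.05, 0], "jaw": 1}, {"angular": [0, 0, 0], "slide": [0.04, -0.02, 0], "jaw": 1}])

```text
time_s: 34.7
tool_pos: [0.6535, 0.211, 0.2477]
tool_rot: [-179.2, 0.2, 70.4]
force: [0.1, -0.3, 0.2]
grip_width: 0.0871
grasp_force: 0.0
```

```bash
python3 - <<'E'
from h import *
o=env.get_obs();print(o["tool_pos"],o["tool_rot"],o["qpos"].round(1))
plan((.49,.125,.23),(180,0,69.8))
E
```

```text
[0.65350434 0.21097731 0.24772531] [-1.79234289e+02  1.58210270e-01  7.03618828e+01] [ 19.5  36.2 -63.7  72.6  31.4  90.  -58.9]
turn [-0.0042  0.0009  0.0031] 1 [-0.0042  0.0009  0.0031] | slide [-0.2743 -0.2475  0.0355] 4 [-0.0686 -0.0619  0.0089] mm [-137.1 -123.8   17.7]
```

Emit:
step_arm(rows=[{"angular": [-0.0042, 0.0009, 0.003], "slide": [0, 0, 0], "jaw": 1}, {"angular": [0, 0, 0], "slide": [-0.0686, -0.062, 0.009], "jaw": 1}, {"angular": [0, 0, 0], "slide": [-0.0686, -0.062, 0.009], "jaw": 1}, {"angular": [0, 0, 0], "slide": [-0.0686, -0.062, 0.009], "jaw": 1}, {"angular": [0, 0, 0], "slide": [-0.0686, -0.062, 0.009], "jaw": 1}, {"angular": [0, 0, 0], "slide": [0, 0, 0], "jaw": 1}, {"angular": [0, 0, 0], "slide": [0, 0, 0], "jaw": 1}, {"angular": [0, 0, 0], "slide": [0, 0, 0], "jaw": 1}])

```text
time_s: 35.7
tool_pos: [0.4926, 0.122, 0.2311]
tool_rot: [179.8, -0.1, 69.5]
force: [-0.2, 0.2, -0.3]
grip_width: 0.087
grasp_force: 0.0
```

```bash
python3 - <<'E'
from h import *
o=env.get_obs();print(o["tool_pos"],o["tool_rot"],o["qpos"].round(1))
c=env.camera_info("wrist"); w=env.read_camera("wrist")[...,::-1].copy(); cv2.imwrite("pics/w15.png",w)
import pickle; pickle.dump(c,open("c15.p","wb"))
print(wpix((.424,.152,.052),c))
for r,z in((.031,.052),(.0265,.052),(.031,.02)): print(r,z,ringfit(w,c,(.424,.152),r,z,.012,1,2))
E
```

```text
[0.49257586 0.12199206 0.23114283] [ 1.79829076e+02 -1.07468952e-01  6.95141268e+01] [ 55.5   8.8 -77.3 100.6   8.9  77.4 -44. ]
(np.float64(250.29310691899497), np.float64(179.42546447668235))
0.031 0.052 (np.float64(0.424), np.float64(0.1555), np.float32(1.939))
0.0265 0.052 (np.float64(0.4242), np.float64(0.1558), np.float32(1.177))
0.031 0.02 (np.float64(0.418), np.float64(0.1555), np.float32(1.475))
```

```bash
python3 - <<'E'
from h import *
plan((.4241,.1556,.11),(180,0,69.5))
E
```

```text
turn [ 0.0008 -0.0007  0.0003] 1 [ 0.0008 -0.0007  0.0003] | slide [ 0.0143 -0.1513  0.2422] 3 [ 0.0048 -0.0504  0.0807] mm [  7.1 -75.6 121.1]
```

Emit:
step_arm(rows=[{"angular": [0, 0, 0], "slide": [0.005, -0.05, 0.08], "jaw": 1}, {"angular": [0, 0, 0], "slide": [0.006, -0.052, 0.08], "jaw": 1}, {"angular": [0, 0, 0], "slide": [0.005, -0.05, 0.08], "jaw": 1}, {"angular": [0, 0, 0], "slide": [0, 0, 0], "jaw": 1}, {"angular": [0, 0, 0], "slide": [0, 0, 0], "jaw": 1}])

```text
time_s: 36.38
tool_pos: [0.4255, 0.1563, 0.112]
tool_rot: [179.7, -0.1, 69.5]
force: [-0.3, -0.5, -0.8]
grip_width: 0.0869
grasp_force: 0.0
```

```bash
python3 - <<'E'
from h import *
o=env.get_obs();print(o["tool_pos"],o["tool_rot"],o["qpos"].round(1))
plan((.4241,.1556,.018),(180,0,69.5))
E
```

```text
[0.42552441 0.15631276 0.11200053] [ 1.79725953e+02 -1.25413184e-01  6.95364136e+01] [ 52.7   5.1 -77.3 116.1   5.7  62.6 -47.7]
turn [ 0.0015 -0.0007  0.0002] 1 [ 0.0015 -0.0007  0.0002] | slide [-0.0023 -0.0022  0.188 ] 2 [-0.0012 -0.0011  0.094 ] mm [-1.2 -1.1 94. ]
```

Emit:
step_arm(rows=[{"angular": [0.0015, -0.0007, 0], "slide": [-0.0023, -0.0022, 0.06], "jaw": 1}, {"angular": [0, 0, 0], "slide": [0, 0, 0.06], "jaw": 1}, {"angular": [0, 0, 0], "slide": [0, 0, 0.045], "jaw": 1}, {"angular": [0, 0, 0], "slide": [0, 0, 0.02], "jaw": 1}, {"angular": [0, 0, 0], "slide": [0, 0, 0], "jaw": 1}, {"angular": [0, 0, 0], "slide": [0, 0, 0], "jaw": 0.65}, {"angular": [0, 0, 0], "slide": [0, 0, 0], "jaw": 0.6}, {"angular": [0, 0, 0], "slide": [0, 0, 0], "jaw": 0.6}, {"angular": [0, 0, 0], "slide": [0, 0, 0], "jaw": 0.6}], newtons=20)

```text
time_s: 37.5
tool_pos: [0.423, 0.154, 0.0186]
tool_rot: [180.0, 0.2, 69.4]
force: [0.3, -1.4, 2.5]
grip_width: 0.061
grasp_force: 20.0
```

```bash
python3 - <<'E'
from h import *
o=env.get_obs();print(o["tool_pos"],o["tool_rot"],o["qpos"].round(1),o["grip_width"],o["grasp_force"])
E
```

```text
[0.4229773  0.1539561  0.01857722] [1.79973708e+02 1.73820839e-01 6.94289224e+01] [ 39.4  18.5 -68.2 121.1  21.5  54.  -61.4] 0.06096456481770239 19.997044457213633
```

Emit:
step_arm(rows=[{"angular": [0, 0, 0], "slide": [0, 0, -0.05], "jaw": 0.6}, {"angular": [0, 0, 0], "slide": [0, 0, -0.07], "jaw": 0.6}, {"angular": [0, 0, 0], "slide": [-0.043, 0.064, -0.053], "jaw": 0.6}, {"angular": [0, 0, 0], "slide": [-0.043, 0.064, -0.053], "jaw": 0.6}, {"angular": [0, 0, 0], "slide": [-0.043, 0.064, -0.053], "jaw": 0.6}, {"angular": [0, 0, 0], "slide": [-0.057, 0.0045, 0], "jaw": 0.6}, {"angular": [0, 0, 0], "slide": [-0.057, 0.0045, 0], "jaw": 0.6}, {"angular": [0, 0, 0], "slide": [-0.057, 0.0045, 0], "jaw": 0.6}, {"angular": [0, 0, 0], "slide": [-0.04, 0.0045, 0], "jaw": 0.6}, {"angular": [0, 0, 0], "slide": [0, 0, 0], "jaw": 0.6}])

```text
time_s: 38.75
tool_pos: [0.4604, -0.0433, 0.1576]
tool_rot: [-179.9, 0.3, 69.2]
force: [0.4, -0.3, -2.9]
grip_width: 0.061
grasp_force: 20.0
```

```bash
python3 - <<'E'
from h import *
o=env.get_obs();print(o["tool_pos"],o["tool_rot"],o["qpos"].round(1),o["grip_width"],o["grasp_force"])
plan((.4584,-.0498,.125),(180,0,69.5))
E
```

```text
[ 0.46037077 -0.04328416  0.1575721 ] [-179.92132693    0.26808024   69.22398839] [ 75.2   0.6 -72.3 111.7   0.9  68.3 -18.2] 0.06103637008109503 20.002221323011327
turn [-0.0004  0.0015 -0.0015] 1 [-0.0004  0.0015 -0.0015] | slide [-0.0136  0.0009  0.0651] 1 [-0.0136  0.0009  0.0651] mm [-6.8  0.4 32.6]
```

Emit:
step_arm(rows=[{"angular": [-0.0004, 0.0015, -0.0015], "slide": [-0.0136, 0.001, 0.02], "jaw": 0.6}, {"angular": [0, 0, 0], "slide": [0, 0, 0.045], "jaw": 0.6}, {"angular": [0, 0, 0], "slide": [0, 0, 0.03], "jaw": 0.6}, {"angular": [0, 0, 0], "slide": [0, 0, 0], "jaw": 0.6}, {"angular": [0, 0, 0], "slide": [0, 0, 0], "jaw": 0.6}])

```text
time_s: 39.38
tool_pos: [0.4598, -0.0473, 0.1109]
tool_rot: [180.0, -0.1, 69.8]
force: [-0.2, -0.1, -3.2]
grip_width: 0.0608
grasp_force: 20.0
```

```bash
python3 - <<'E'
from h import *
o=env.get_obs();print(o["tool_pos"],o["tool_rot"],o["force"])
plan((.4584,-.0498,.103),(180,0,69.5))
E
```

```text
[ 0.45979775 -0.04732103  0.11085616] [ 1.79953003e+02 -1.48198339e-01  6.97920708e+01] [-0.16399275 -0.09430668 -3.21377632]
turn [ 0.0003 -0.0008  0.0016] 1 [ 0.0003 -0.0008  0.0016] | slide [-0.0056 -0.0009  0.0157] 1 [-0.0056 -0.0009  0.0157] mm [-2.8 -0.4  7.9]
```

Emit:
step_arm(rows=[{"angular": [0, -0.0008, 0.001], "slide": [-0.0056, -0.001, 0], "jaw": 0.6}, {"angular": [0, 0, 0], "slide": [0, 0, 0.01], "jaw": 0.6}, {"angular": [0, 0, 0], "slide": [0, 0, 0.007], "jaw": 0.6}, {"angular": [0, 0, 0], "slide": [0, 0, 0], "jaw": 0.6}, {"angular": [0, 0, 0], "slide": [0, 0, 0], "jaw": 0.6}])

```text
time_s: 40.0
tool_pos: [0.4581, -0.0505, 0.1022]
tool_rot: [180.0, 0.0, 69.5]
force: [0.7, -0.1, -2.8]
grip_width: 0.0605
grasp_force: 20.0
```

```bash
python3 - <<'E'
from h import *
o=env.get_obs();print(o["tool_pos"],o["tool_rot"],o["force"])
plan((.4584,-.0498,.0975),(180,0,69.5))
E
```

```text
[ 0.45805815 -0.05049736  0.10215488] [1.79961792e+02 4.05860669e-02 6.95395722e+01] [ 0.74833608 -0.10587887 -2.8313275 ]
turn [0.0002 0.0002 0.0002] 1 [0.0002 0.0002 0.0002] | slide [0.0015 0.0002 0.0093] 1 [0.0015 0.0002 0.0093] mm [0.8 0.1 4.7]
```

Emit:
step_arm(rows=[{"angular": [0, 0, 0], "slide": [0.0015, 0, 0.004], "jaw": 0.6}, {"angular": [0, 0, 0], "slide": [0, 0, 0.005], "jaw": 0.6}, {"angular": [0, 0, 0], "slide": [0, 0, 0], "jaw": 0.6}, {"angular": [0, 0, 0], "slide": [0, 0, 0], "jaw": 0.6}])

```text
time_s: 40.5
tool_pos: [0.4583, -0.0498, 0.0976]
tool_rot: [180.0, 0.0, 69.5]
force: [-0.4, -0.4, -2.9]
grip_width: 0.0607
grasp_force: 20.0
```

```bash
python3 - <<'E'
from h import *
o=env.get_obs();print(o["tool_pos"],o["tool_rot"],o["force"],o["wrist_torque"])
E
```

```text
[ 0.45829334 -0.04980701  0.09763194] [1.79963213e+02 4.48539722e-02 6.95399017e+01] [-0.39033687 -0.40671041 -2.85144389] [-0.05904168 -0.04123245  0.02288921]
```

Emit:
step_arm(rows=[{"angular": [0, 0, 0], "slide": [0, 0, 0.004], "jaw": 0.6}, {"angular": [0, 0, 0], "slide": [0, 0, 0.0025], "jaw": 0.6}, {"angular": [0, 0, 0], "slide": [0, 0, 0], "jaw": 0.6}, {"angular": [0, 0, 0], "slide": [0, 0, 0], "jaw": 0.6}])

```text
time_s: 41.0
tool_pos: [0.4583, -0.0499, 0.0946]
tool_rot: [180.0, 0.1, 69.5]
force: [-2.3, 1.1, 2.0]
grip_width: 0.0608
grasp_force: 20.0
```

```bash
python3 - <<'E'
from h import *
o=env.get_obs();print(o["tool_pos"],o["tool_rot"],o["force"],o["wrist_torque"])
E
```

```text
[ 0.45827794 -0.04989458  0.0945644 ] [1.79969091e+02 6.05856770e-02 6.95336415e+01] [-2.295706    1.11704688  1.99819346] [-0.01938476  0.33327349 -0.05938899]
```

Emit:
step_arm(rows=[{"angular": [0, 0, 0], "slide": [0, 0, 0], "jaw": 0.74}, {"angular": [0, 0, 0], "slide": [0, 0, 0], "jaw": 0.82}, {"angular": [0, 0, 0], "slide": [0, 0, 0], "jaw": 0.95}, {"angular": [0, 0, 0], "slide": [0, 0, -0.03], "jaw": 1}, {"angular": [0, 0, 0], "slide": [0, 0, -0.07], "jaw": 1}, {"angular": [0, 0, 0], "slide": [0, 0, -0.09], "jaw": 1}, {"angular": [0, 0, 0], "slide": [0, 0, -0.09], "jaw": 1}, {"angular": [0, 0, 0], "slide": [-0.03, 0, -0.02], "jaw": 1}, {"angular": [0, 0, 0], "slide": [0, 0, 0], "jaw": 1}, {"angular": [0, 0, 0], "slide": [0, 0, 0], "jaw": 1}])

```text
time_s: 42.25
tool_pos: [0.4527, -0.0631, 0.2436]
tool_rot: [-180.0, 0.0, 69.6]
force: [0.2, 0.2, -0.4]
grip_width: 0.087
grasp_force: 0.0
```

```bash
python3 - <<'E'
from h import *
o=env.get_obs();print(o["tool_pos"],o["tool_rot"],o["qpos"].round(1),o["force"])
c=env.camera_info("wrist"); w=env.read_camera("wrist")[...,::-1].copy(); cv2.imwrite("pics/w16.png",w)
for n,r,z in(("rim",.031,.128),("mouth",.0265,.128),("board",.055,.012)): print(n,ringfit(w,c,(.459,-.049),r,z,.008,1,2),wpix((.459,-.049,z),c))
plan((.623,.05,.25),(180,0,69.6))
E
```

```text
[ 0.45265098 -0.0630945   0.24356451] [-1.79965436e+02  2.50412972e-02  6.95558938e+01] [ 80.  -10.4 -66.9 105.4  -9.8  78.9  -5.1] [ 0.15532788  0.19741514 -0.35990001]
rim (np.float64(0.4592), np.float64(-0.0482), np.float32(1.523)) (np.float64(317.47724304120555), np.float64(179.4127387517825))
mouth (np.float64(0.4558), np.float64(-0.052), np.float32(0.918)) (np.float64(317.47724304120555), np.float64(179.4127387517825))
board (np.float64(0.459), np.float64(-0.0498), np.float32(1.388)) (np.float64(317.26053744946944), np.float64(162.50662961945943))
turn [-0.0003  0.0001 -0.0001] 1 [-0.0003  0.0001 -0.0001] | slide [ 0.3304  0.2407 -0.013 ] 5 [ 0.0661  0.0481 -0.0026] mm [165.2 120.3  -6.5]
```

Emit:
step_arm(rows=[{"angular": [0, 0, 0], "slide": [0.066, 0.048, 0], "jaw": 1}, {"angular": [0, 0, 0], "slide": [0.066, 0.048, 0], "jaw": 1}, {"angular": [0, 0, 0], "slide": [0.066, 0.048, 0], "jaw": 1}, {"angular": [0, 0, 0], "slide": [0.066, 0.048, 0], "jaw": 1}, {"angular": [0, 0, 0], "slide": [0.066, 0.048, 0], "jaw": 1}, {"angular": [0, 0, 0], "slide": [0, 0, 0], "jaw": 0.6}, {"angular": [0, 0, 0], "slide": [0, 0, 0], "jaw": 0.5}, {"angular": [0, 0, 0], "slide": [0, 0, 0], "jaw": 0.5}, {"angular": [0, 0, 0], "slide": [0, 0, 0], "jaw": 0.5}])

```text
time_s: 43.42
tool_pos: [0.6228, 0.0474, 0.2447]
tool_rot: [179.9, 0.1, 69.4]
force: [0.2, -0.2, -0.1]
grip_width: 0.0549
grasp_force: 0.0
```

```bash
python3 - <<'E'
from h import *
o=env.get_obs();print(o["tool_pos"],o["tool_rot"],o["qpos"].round(1),o["grip_width"])
c=env.camera_info("wrist"); w=env.read_camera("wrist")[...,::-1].copy(); cv2.imwrite("pics/w17.png",w)
for z in(.006,.009): print(z,ringfit(w,c,(.6312,.0705),.031,z,.010,1,2))
print("knob",ringfit(w,c,(.6312,.0705),.010,.025,.008,.7,2))
p=wpix((.6312,.0705,.01),c); print(p); x,y=map(int,p)
V=cv2.resize(w[y-60:y+60,x-60:x+60],None,fx=5,fy=5,interpolation=cv2.INTER_CUBIC); cv2.imwrite("pics/c17.png",V)
E
```

```text
[0.6227855  0.04737356 0.24469894] [1.79910191e+02 1.06587528e-01 6.94164746e+01] [ 41.7  28.4 -67.2  83.5  26.2  85.2 -45.7] 0.054925575882972276
0.006 (np.float64(0.6314), np.float64(0.0697), np.float32(1.974))
0.009 (np.float64(0.6314), np.float64(0.0701), np.float32(1.989))
knob (np.float64(0.6419), np.float64(0.0785), np.float32(0.612))
(np.float64(315.8945583495871), np.float64(154.86360209417413))
```

View pics/c17.png

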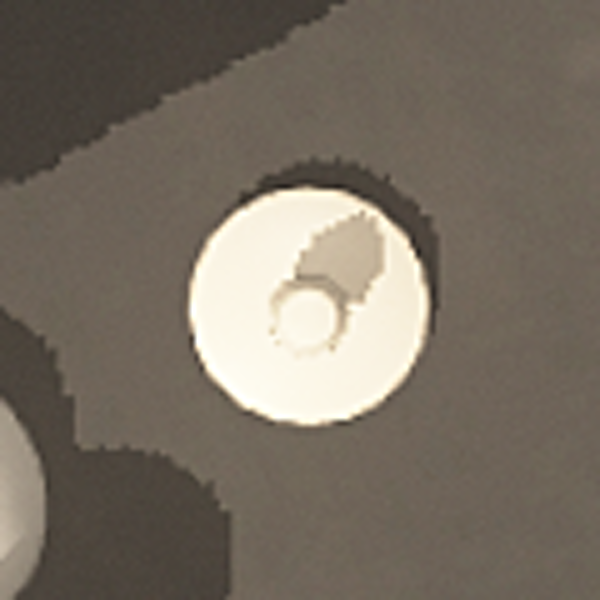

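```bash
python3 - <<'E'
from h import *
plan((.6314,.07,.06),(180,0,69.5))
E
```

```text
turn [ 0.0005  0.0005 -0.0004] 1 [ 0.0005  0.0005 -0.0004] | slide [4.810e-02 3.000e-04 3.694e-01] 4 [0.012  0.0001 0.0924] mm [2.400e+01 1.000e-01 1.847e+02]
```

Emit:
step_arm(rows=[{"angular": [0, 0, 0], "slide": [0.024, 0, 0.08], "jaw": 0.5}, {"angular": [0, 0, 0], "slide": [0.024, 0, 0.09], "jaw": 0.5}, {"angular": [0, 0, 0], "slide": [0, 0, 0.1], "jaw": 0.5}, {"angular": [0, 0, 0], "slide": [0, 0, 0.1], "jaw": 0.5}, {"angular": [0, 0, 0], "slide": [0, 0, 0], "jaw": 0.5}, {"angular": [0, 0, 0], "slide": [0, 0, 0], "jaw": 0.5}])

```text
time_s: 44.22
tool_pos: [0.6328, 0.0713, 0.0615]
tool_rot: [179.8, -0.0, 69.5]
force: [-0.6, 0.1, 1.3]
grip_width: 0.0435
grasp_force: 0.0
```

```bash
python3 - <<'E'
from h import *
o=env.get_obs();print(o["tool_pos"],o["tool_rot"],o["qpos"].round(1),o["grip_width"])
plan((.6314,.07,.02),(180,0,69.5))
E
```

```text
[0.63277256 0.07130703 0.0615426 ] [ 1.79831672e+02 -3.92383526e-02  6.94996038e+01] [ 35.3  37.8 -60.2  93.8  34.8  68.9 -53.2] 0.04352311365214833
turn [ 0.0009 -0.0002 -0.    ] 1 [ 0.0009 -0.0002 -0.    ] | slide [-0.0034 -0.0017  0.0831] 1 [-0.0034 -0.0017  0.0831] mm [-1.7 -0.8 41.5]
```

Emit:
step_arm(rows=[{"angular": [0.0009, 0, 0], "slide": [-0.0034, -0.0017, 0.04], "jaw": 0.5}, {"angular": [0, 0, 0], "slide": [0, 0, 0.03], "jaw": 0.5}, {"angular": [0, 0, 0], "slide": [0, 0, 0.013], "jaw": 0.5}, {"angular": [0, 0, 0], "slide": [0, 0, 0], "jaw": 0.5}, {"angular": [0, 0, 0], "slide": [0, 0, 0], "jaw": 0.5}])

```text
time_s: 44.85
tool_pos: [0.6305, 0.0701, 0.0182]
tool_rot: [-179.9, 0.0, 69.5]
force: [0.9, -0.6, 0.5]
grip_width: 0.0433
grasp_force: 0.0
```

```bash
python3 - <<'E'
from h import *
o=env.get_obs();print(o["tool_pos"],o["tool_rot"],o["force"])
plan((.6314,.07,.017),(180,0,69.5))
E
```

```text
[0.63045502 0.07011554 0.01820909] [-1.79904971e+02  2.09261176e-02  6.95396796e+01] [ 0.88205172 -0.60946212  0.54594667]
turn [-0.0005  0.0001  0.0002] 1 [-0.0005  0.0001  0.0002] | slide [0.0004 0.0019 0.0024] 1 [0.0004 0.0019 0.0024] mm [0.2 0.9 1.2]
```

Emit:
step_arm(rows=[{"angular": [0, 0, 0], "slide": [0, 0.0018, 0.0034], "jaw": 0.5}, {"angular": [0, 0, 0], "slide": [0, 0, 0], "jaw": 0.3}, {"angular": [0, 0, 0], "slide": [0, 0, 0], "jaw": 0.15}, {"angular": [0, 0, 0], "slide": [0, 0, 0], "jaw": 0.15}, {"angular": [0, 0, 0], "slide": [0, 0, 0], "jaw": 0.15}, {"angular": [0, 0, 0], "slide": [0, 0, 0], "jaw": 0.15}, {"angular": [0, 0, 0], "slide": [0, 0, 0], "jaw": 0.15}], newtons=15)

```text
time_s: 45.72
tool_pos: [0.631, 0.0695, 0.0162]
tool_rot: [-179.9, 0.0, 69.5]
force: [-0.7, -1.2, 0.8]
grip_width: 0.0186
grasp_force: 15.0
```

```bash
python3 - <<'E'
from h import *
o=env.get_obs();print(o["tool_pos"],o["tool_rot"],o["force"],o["wrist_torque"],o["grip_width"],o["grasp_force"])
E
```

```text
[0.6309977  0.06951913 0.01617522] [-1.79881716e+02  4.94984728e-02  6.95332945e+01] [-0.73537785 -1.18306665  0.79269478] [-0.04168837 -0.00779008 -0.06700401] 0.018561120246097594 15.000072250722951
```

Emit:
step_arm(rows=[{"angular": [0, 0, 0], "slide": [0, 0, -0.03], "jaw": 0.15}, {"angular": [0, 0, 0], "slide": [0, 0, -0.07], "jaw": 0.15}, {"angular": [0, 0, 0], "slide": [0, 0, -0.09], "jaw": 0.15}, {"angular": [0, 0, 0], "slide": [0, 0, -0.09], "jaw": 0.15}, {"angular": [0, 0, 0], "slide": [0, 0, -0.08], "jaw": 0.15}, {"angular": [0, 0, 0], "slide": [-0.04, -0.03, 0], "jaw": 0.15}, {"angular": [0, 0, 0], "slide": [-0.06, -0.042, 0], "jaw": 0.15}, {"angular": [0, 0, 0], "slide": [-0.07, -0.049, 0], "jaw": 0.15}, {"angular": [0, 0, 0], "slide": [-0.07, -0.049, 0], "jaw": 0.15}, {"angular": [0, 0, 0], "slide": [-0.06, -0.042, 0], "jaw": 0.15}])

```text
time_s: 46.98
tool_pos: [0.4785, -0.034, 0.1963]
tool_rot: [-179.8, 0.0, 69.6]
force: [-1.0, -0.6, 0.6]
grip_width: 0.0187
grasp_force: 15.0
```

Emit:
step_arm(rows=[{"angular": [0, 0, 0], "slide": [-0.04, -0.028, 0], "jaw": 0.15}, {"angular": [0, 0, 0], "slide": [0, 0, 0], "jaw": 0.15}, {"angular": [0, 0, 0], "slide": [0, 0, 0], "jaw": 0.15}, {"angular": [0, 0, 0], "slide": [0, 0, 0], "jaw": 0.15}])

```text
time_s: 47.48
tool_pos: [0.4603, -0.0463, 0.1967]
tool_rot: [-179.8, -0.1, 69.7]
force: [0.8, -1.3, -1.0]
grip_width: 0.0186
grasp_force: 15.0
```

```bash
python3 - <<'E'
from h import *
o=env.get_obs();print(o["tool_pos"],o["tool_rot"],o["qpos"].round(1),o["grip_width"],o["grasp_force"])
plan((.4589,-.0488,.155),(180,0,69.5))
E
```

```text
[ 0.46030303 -0.04628776  0.19670955] [-1.79845428e+02 -1.38217595e-01  6.96890703e+01] [ 83.8  -6.  -75.8 108.6  -6.3  73.1 -10.4] 0.018550225556359542 15.000127985031213
turn [-0.0009 -0.0008  0.0011] 1 [-0.0009 -0.0008  0.0011] | slide [-0.0057 -0.0009  0.0834] 1 [-0.0057 -0.0009  0.0834] mm [-2.8 -0.4 41.7]
```

Emit:
step_arm(rows=[{"angular": [-0.0009, -0.0008, 0.001], "slide": [-0.0057, -0.0009, 0], "jaw": 0.15}, {"angular": [0, 0, 0], "slide": [0, 0, 0.04], "jaw": 0.15}, {"angular": [0, 0, 0], "slide": [0, 0, 0.04], "jaw": 0.15}, {"angular": [0, 0, 0], "slide": [0, 0, 0], "jaw": 0.15}, {"angular": [0, 0, 0], "slide": [0, 0, 0], "jaw": 0.15}, {"angular": [0, 0, 0], "slide": [0, 0, 0], "jaw": 0.15}])

```text
time_s: 48.22
tool_pos: [0.4588, -0.0504, 0.1573]
tool_rot: [179.9, 0.2, 69.4]
force: [-0.5, -0.2, -0.3]
grip_width: 0.0182
grasp_force: 15.0
```

```bash
python3 - <<'E'
from h import *
o=env.get_obs();print(o["tool_pos"],o["tool_rot"],o["force"])
plan((.4589,-.0488,.141),(180,0,69.5))
E
```

```text
[ 0.458752   -0.05043754  0.15734178] [179.88388523   0.19524468  69.35871104] [-0.51621469 -0.18941725 -0.34824653]
turn [ 0.0006  0.0011 -0.0008] 1 [ 0.0006  0.0011 -0.0008] | slide [ 0.0032 -0.0009  0.0327] 1 [ 0.0032 -0.0009  0.0327] mm [ 1.6 -0.4 16.3]
```

Emit:
step_arm(rows=[{"angular": [0.0006, 0.001, -0.0008], "slide": [0.0032, -0.0009, 0.012], "jaw": 0.15}, {"angular": [0, 0, 0], "slide": [0, 0, 0.012], "jaw": 0.15}, {"angular": [0, 0, 0], "slide": [0, 0, 0], "jaw": 0.15}, {"angular": [0, 0, 0], "slide": [0, 0, 0], "jaw": 0.15}, {"angular": [0, 0, 0], "slide": [0, 0, 0], "jaw": 0.15}])

```text
time_s: 48.85
tool_pos: [0.4583, -0.0488, 0.1447]
tool_rot: [-179.9, 0.0, 69.5]
force: [-1.0, 0.8, -1.6]
grip_width: 0.0185
grasp_force: 15.0
```

```bash
python3 - <<'E'
from h import *
o=env.get_obs();print(o["tool_pos"],o["tool_rot"],o["force"])
plan((.4589,-.0488,.1405),(180,0,69.5))
E
```

```text
[ 0.45833511 -0.0487981   0.14466007] [-1.79947473e+02  1.50663420e-02  6.94956352e+01] [-0.96291781  0.79955584 -1.59053738]
turn [-0.0003  0.0001 -0.    ] 1 [-0.0003  0.0001 -0.    ] | slide [0.0004 0.0011 0.0083] 1 [0.0004 0.0011 0.0083] mm [0.2 0.5 4.2]
```

Emit:
step_arm(rows=[{"angular": [0, 0, 0], "slide": [0, 0.001, 0.004], "jaw": 0.15}, {"angular": [0, 0, 0], "slide": [0, 0, 0.0045], "jaw": 0.15}, {"angular": [0, 0, 0], "slide": [0, 0, 0], "jaw": 0.15}, {"angular": [0, 0, 0], "slide": [0, 0, 0], "jaw": 0.15}])

```text
time_s: 49.35
tool_pos: [0.4587, -0.0489, 0.1403]
tool_rot: [-179.9, 0.0, 69.5]
force: [-0.8, -0.3, -1.2]
grip_width: 0.0185
grasp_force: 15.0
```

```bash
python3 - <<'E'
from h import *
o=env.get_obs();print(o["tool_pos"],o["tool_rot"],o["force"],o["wrist_torque"])
E
```

```text
[ 0.4586729  -0.04891362  0.14025811] [-1.79927748e+02  5.06130145e-03  6.94988383e+01] [-0.75859048 -0.27350485 -1.17989907] [ 0.01730175 -0.15279121 -0.00093877]
```

Plug is inside the mouth without contact; last 2 mm.

Emit:
step_arm(rows=[{"angular": [0, 0, 0], "slide": [0, 0, 0.003], "jaw": 0.15}, {"angular": [0, 0, 0], "slide": [0, 0, 0.0015], "jaw": 0.15}, {"angular": [0, 0, 0], "slide": [0, 0, 0], "jaw": 0.15}, {"angular": [0, 0, 0], "slide": [0, 0, 0], "jaw": 0.15}])

```text
time_s: 49.85
tool_pos: [0.4587, -0.049, 0.1381]
tool_rot: [-179.9, 0.0, 69.5]
force: [-0.8, -0.7, 0.9]
grip_width: 0.0186
grasp_force: 15.0
```

```bash
python3 - <<'E'
from h import *
o=env.get_obs();print(o["tool_pos"],o["tool_rot"],o["force"],o["wrist_torque"])
E
```

```text
[ 0.45865946 -0.04899355  0.13808863] [-1.79928256e+02  1.74343400e-02  6.94932219e+01] [-0.77340111 -0.70559591  0.92561716] [-0.04149597  0.09034603  0.0096101 ]
```

Emit:
step_arm(rows=[{"angular": [0, 0, 0], "slide": [0, 0, 0], "jaw": 0.25}, {"angular": [0, 0, 0], "slide": [0, 0, 0], "jaw": 0.35}, {"angular": [0, 0, 0], "slide": [0, 0, 0], "jaw": 0.45}, {"angular": [0, 0, 0], "slide": [0, 0, 0], "jaw": 0.5}, {"angular": [0, 0, 0], "slide": [0, 0, -0.03], "jaw": 0.5}, {"angular": [0, 0, 0], "slide": [0, 0, -0.06], "jaw": 0.5}, {"angular": [0, 0, 0], "slide": [0, 0, -0.08], "jaw": 0.5}, {"angular": [0, 0, 0], "slide": [-0.03, 0, -0.04], "jaw": 0.5}, {"angular": [0, 0, 0], "slide": [0, 0, 0], "jaw": 0.5}, {"angular": [0, 0, 0], "slide": [0, 0, 0], "jaw": 0.5}])

```text
time_s: 51.1
tool_pos: [0.4532, -0.0624, 0.2421]
tool_rot: [-179.9, -0.0, 69.5]
force: [-0.2, 0.7, -0.3]
grip_width: 0.0434
grasp_force: 0.0
```

```bash
python3 - <<'E'
from h import *
o=env.get_obs();print(o["tool_pos"],o["tool_rot"],o["qpos"].round(1),o["force"],o["grip_width"])
c=env.camera_info("wrist"); w=env.read_camera("wrist")[...,::-1].copy(); cv2.imwrite("pics/w18.png",w)
s=env.read_camera("scene")[...,::-1]; cv2.imwrite("pics/s18.png",s)
print("lid",ringfit(w,c,(.459,-.0485),.031,.130,.008,1,2),"board",ringfit(w,c,(.459,-.0485),.055,.012,.008,1,2))
u,v=pix("scene",(.459,-.049,.07)); u,v=int(u),int(v); print(u,v)
a=cv2.resize(s[v-50:v+50,u-50:u+50],(500,500),interpolation=cv2.INTER_CUBIC); cv2.imwrite("pics/c18.png",a)
E
```

```text
[ 0.45319987 -0.06238045  0.24212662] [-1.79860369e+02 -4.89623856e-03  6.95202132e+01] [ 82.4 -11.  -68.8 105.4 -10.4  78.9  -4.5] [-0.21088341  0.7243165  -0.27885691] 0.04341173011370353
lid (np.float64(0.459), np.float64(-0.0488), np.float32(1.503)) board (np.float64(0.459), np.float64(-0.0498), np.float32(1.156))
380 200
```

View pics/c18.png

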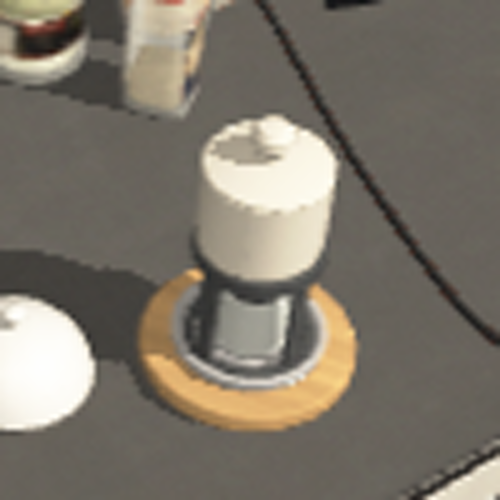

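The picture shows the full stack upright in the saucer: the burner inside the stand, the pot on the ring, and the lid seated with its knob up at about (275,130) in the crop. The gripper is clear, so I'm handing in.

```bash
python3 -c "
from cell import env
print(env.sign_off())"
```

```text
the job is handed in; nothing more can be done
None
```

The warmer is assembled (burner, stand, pot and lid, all upright and seated by force, height and camera checks) and handed in at about 51 s; the sign-off returned no verdict.

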